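# Clip the record-cleaning roller into its sprung stand and set the drag dial

## Task

Fit the cleaning roller into its stand: lay its sprung pin in the open-topped cup next to the dial with its fixed pin resting up on the sloping lead-in of the opposite cup, let go of it, then press that high end down against the spring until the fixed pin drops under the lip and springs home. Then turn the drag dial clockwise to its stop and back it off three clicks from there. Leave the mug, the record weight and the spindle cap undisturbed.

Things in the scene. Friction and masses are not known exactly. Their poses are not given: they have to be found in the camera images.
- roller_mid (a point): Centre of the cleaning roller: dark hard-rubber barrel, 36 mm diameter, 120 mm long, 0.2 kg, a 10 mm round-ended steel pin on its axis at each end. Starts lying level in the plywood rest, axis 36 mm above the shelf. Its y axis runs along the roller from the sprung to the fixed pin; it may spin about y, so x and z mean nothing. Rubber friction about 0.6; the pins are slick.
- fixed_pin (a point): Centre of the ball end (radius 5 mm) of the roller's fixed pin, 76 mm from the roller's centre. This plain pin sticks out 21 mm from the barrel and does not move.
- sprung_pin (a point): Centre of the ball end (radius 5 mm) of the roller's sprung pin, 80 mm from the roller's centre when free (it then sticks out 25 mm; an 18 mm wide steel collar marks its root). It can be pushed up to 14.5 mm into the barrel: 1 N to start it, then 0.5 N more per mm.
- plunger (a joint): How far the sprung pin is pushed into the roller, in m: 0 free, 0.0145 fully in, 0.004 when the roller sits home in the stand.
- rest: Plywood rest, 70 x 150 mm, fixed, with two low saddles 90 mm apart on which the roller lies along the rest's y axis; between the saddles only its 8 mm base plate lies under the roller. Origin: centre of its underside.
- stand: Aluminium roller stand, fixed, 70 x 262 mm base plate 10 mm thick. Origin: on its underside, below the middle of the seated roller; z up; y runs along the seated roller's axis from the open cup and dial (-y) to the catch cup (+y). The seated axis lies at z = 75 mm. The grey dial housing (64 x 78 mm, top at z = 85 mm) is at y = -161 to -83 mm.
- open_cup (a point): Where the sprung pin's ball centre sits at home: the open-topped cup at the housing, stand y = -76 mm, z = 75 mm. It is a U slot 14 mm wide with flared sides (tops 16 mm above this point), floor 5 mm below and an end wall 5 mm beyond this point (to -y), open towards the roller; the pin is laid in from above. Axes as the stand's.
- catch_cup (a point): Where the fixed pin's ball centre sits at home: the cup opposite the dial, stand y = +76 mm, z = 75 mm. Floor 5 mm below and back wall 5 mm beyond (+y) this point, side cheeks 14 mm apart, flaring out above; an overhanging lip covers it, underside 6.5 mm above this point. Axes as the stand's.
- dial_grip (a point): Grip point of the drag dial on the housing: on its upright axis, stand y = -128 mm, z = 112 mm. The dial is a black bar grip 40 mm long, 12 mm wide, 30 mm high (top 10 mm above this point, foot 20 mm below) on a 47 mm disc. This point's x axis runs along the bar towards the end with the light pointer line.
- dial (a joint): Dial angle in rad, growing clockwise seen from above, 0 to 2.45; clockwise stop at 2.45 (pointer at the long raised bar). It rests in clicks 0.35 rad (20 degrees) apart counted from the stop, a raised pip on the housing at each; about 0.06 N m turns it. Starts two to four clicks short of the stop. At 1.40 the pointer looks straight away from the roller (stand -y).
- mug: White ceramic mug, 80 mm across, 92 mm high, loose bystander. Origin: centre of its underside.
- weight: Chrome record weight, 74 mm across, 62 mm high, loose bystander. Origin: centre of its underside.
- cap: Black plastic spindle cap, 40 mm across, 16 mm high, loose bystander. Origin: centre of its underside.
- lip_nose (a point): Nose of the catch cup's lip: 2 mm nearer the roller's middle and 8.5 mm above the catch_cup point. From here a slope rises outwards (+y) at 65 degrees from level, 33 mm high. A laid-in roller stays up on it; pressing the barrel near this end takes 10 to 20 N, less if also pushed towards the open cup. The spring gives about 11 mm, the pin passes the nose, then springs out 7 mm under the lip.
Not all that is in view belongs to the job. What is meant by the part that bears roller_mid is not turquoise or white, and is the smaller of those in its own colour.

How it is judged (in metres and radians):
On the way, in this order (a step that is already met when the one before it is completed fails the run):
1. the roller leans in the stand, let go of: sprung pin in the open cup, fixed pin up on the slope of the catch cup (x of sprung_pin in the frame of open_cup between -0.004 and 0.004 m and y of sprung_pin in the frame of open_cup between -0.004 and 0.01 m and z of sprung_pin in the frame of open_cup between -0.004 and 0.005 m and x of fixed_pin in the frame of catch_cup between -0.012 and 0.012 m and z of fixed_pin in the frame of catch_cup between 0.01 and 0.045 m and contact force between the arm and roller below 0.2 N), for 0.2 s.
2. the fixed pin has sprung home under the lip, the sprung pin still in its cup (x of fixed_pin in the frame of catch_cup between -0.004 and 0.004 m and y of fixed_pin in the frame of catch_cup between -0.0025 and 0.0025 m and z of fixed_pin in the frame of catch_cup between -0.003 and 0.003 m and distance between sprung_pin and open_cup below 0.004 m and value of joint plunger between 0.0015 and 0.0065 m), for 0.2 s.
3. the dial is at its clockwise stop (value of joint dial above 2.35 rad), for 0.1 s.
At the end, for the whole second after the job is handed in: Roller home and still: fixed pin's ball centre at its place in the catch cup within 4 mm across, 2.5 mm along, 3 mm in height; sprung pin within 4 mm of its place in the open cup, pushed in 1.5 to 6.5 mm. Dial resting three clicks back from the stop: 1.40 rad within 0.14 (all of step 2 and value of joint dial between 1.26 and 1.54 rad and linear speed of roller below 0.01 m/s and velocity of joint dial between -0.05 and 0.05 rad/s); the robot touches nothing.
It fails at once if the mug is disturbed (moved over 20 mm or tipped) (distance of mug from where it was at the start of the episode above 0.02 m or angle between mug's own z axis and vertical above 0.35 rad).
It fails at once if the record weight is disturbed (moved over 20 mm or tipped) (distance of weight from where it was at the start of the episode above 0.02 m or angle between weight's own z axis and vertical above 0.35 rad).
It fails at once if the spindle cap is disturbed (moved over 20 mm or tipped) (distance of cap from where it was at the start of the episode above 0.02 m or angle between cap's own z axis and vertical above 0.35 rad).
It also fails if it takes over 61 s, if anything falls off the work surface, if the arm or the gripper's body presses on something with over 40 N, if the wrist force passes 120 N, or if a joint passes its speed limit or range.

## Robot

A 7-joint arm with a two-finger parallel gripper is mounted at the origin on the work surface. World frame = base frame: x ahead of the robot, y to its left, z up, the work surface at z = 0. Lengths are in m, angles in degrees, forces in N, time in s.
With the tool pointing down it reaches from about 0.425 to 0.875 m from the base axis. Payload 4.7 kg.
Tool frame: the origin (TCP) lies on the centre line of the jaws, within the pads' length; the fingertips stand env.nose_length ahead of it and the grasp point (between the pads) lies 8 mm behind it (env.nose_length is the distance from the TCP to the fingertips, in m); y points along the fingers, z is the direction in which the jaws open and shut, and the axes are right-handed (so a half turn about y gives the same grasp; the last joint's range is limited). The gripper opens to 87 mm and grips with 3 to 60 N. Pads are 19 mm wide; open, the fingers measure 117 mm over their backs; the gripper's body (75 mm by 190 mm) begins 51 mm behind the grasp point.
Start: joints at [-74.479, 18.392, -4.016, 83.108, 1.295, 78.541, -3.26], TCP at [0.165, 0.629, 0.234] pointing down, gripper open.
Joint ranges: [-163.93, 163.93], [-17.29, 119.83], [-79.2, 71.16], [3.27, 140.29], [-89.18, 269.18], [5.43, 117.66], [-154.24, 154.24]. Speed limits (degrees/s): [147.25, 147.25, 180, 180, 180, 180, 180].

## Interface

Orientations are given as [roll, pitch, yaw] about the fixed x, y, z axes, in that order (R = Rz(yaw) Ry(pitch) Rx(roll)).
In Python, from cell import env, read_camera, camera_info, job, models gives the robot as it stands.
- The arm moves only by the tool move_arm, never from a script. Its argument "moves" is a list of rows, each a list of 6 numbers: the shift along the tool's x, y, z in mm, then the turn, a rotation vector about the tool's x, y, z in degrees. In form: [[x, y, z, ax, ay, az], ...]. A call has 1 to 20 rows; each row is the pose to reach, as a shift and turn from the pose commanded when the call began, along the tool's axes at that moment; what a row does not reach only later rows make up. A row lasts 1/12 s, in which the tool goes at most 41.7 mm and 7.16 degrees, less where a joint would pass 70% of its speed; a pose out of reach is approached as far as the arm can. A call with a gripper value outside its range is refused whole. "claw" is the finger opening in mm, from 0 to 87, set as the call begins (left out, the last holds). The fingers move at their own pace and stop on an object; "newtons" is the grip in N (left out, the last holds). Time passes only in rows, so rows that repeat a pose let the fingers close. It gives the time, the measured TCP pose, the force and the opening at its end, in the units of the state.
- env.get_obs(): the state, without advancing time (a new reading comes with each control period).
- read_camera(name): name is "scene" or "top" or "wrist"; returns (picture, depth): 480x640x3 uint8, red, green, blue; 480x640 float32, m along the optical axis (not along the pixel's ray), 0 where there is no reading.
- camera_info(name): a dict with "fx", "fy", "cx", "cy" (pixels), "R" (3x3) and "t" (3): a world point X has camera coordinates R X + t. Camera axes: x right, y down, z forward; pixel columns grow to the right and rows downward; lengths in m; the calibration is good to about 2 mm. A picture is of the moment at which its call begins: read the wrist's pose just before it. camera_info takes no time and is no camera call; for the wrist camera it gives the pose at the moment of the call.
- job.sign_off(): hands the job in, once; it reports no verdict.
Trained networks look in the newest picture that a camera, given by its name, has taken for a name from the list of things; names that differ only in an ending like _2 or _b are one class to them, and where a whole thing is asked for, a point or a joint stands for the part that bears it (a point fixed in the world has none). Each returns a list of dicts, best first, with "score" (0 to 1); they miss things now and then, are a little off and sometimes report something else, mostly with a low value. They report only what shows in the picture. A call takes as long as a camera call. They do not tell look-alikes from the thing itself.
- models.spot_in(target, camera): "point" ([x, y, z] in m, in world coordinates, good to about 4 mm: the middle of the surface that is visible of it).
- models.cut_out(target, camera): "mask" (480x640 bool, what is visible of it).
The state is a dict: "time_s": time; "qpos": joint angles; "joint_velocities": joint speeds; "effort": joint torques, N m; "tool_pos": TCP position; "tool_rot": TCP orientation; "force": force on the tool from outside, world axes, zero at the start; "wrist_torque": the same for the moment, N m; "grip_width": finger opening in m.
Only numpy, scipy, OpenCV 4.12 (cv2) and the standard library are available. Lean on these libraries where they do the work, as an engineer would, in place of code of your own. Each camera call takes 0.05 s, during which the arm holds its last target.

## Working session

There is one attempt and no reset: what is moved stays moved. The work goes in short steps, Python scripts to look and compute and a tool call to move; the robot and the scene stay as the last step left them, time stands still between calls to the robot, and variables do not carry over. Pictures are saved under pics/ and viewed, and the job is handed in when it is done.

Besides the shell and the picture viewer there is one more tool, called after "Request:" as a command line: name --pt "numbers of a row" for each row, then --argument value for the rest. move_arm: Moves the arm, as the interface text tells. Its arguments: {"type":"object","properties":{"moves":{"type":"array","items":{"type":"array","items":{"type":"number"}}},"claw":{"type":"number"},"newtons":{"type":"number"}},"required":["moves"]}

```bash
ls; mkdir -p pics; cat > h.py <<'E'
import numpy as np, cv2
from cell import env, read_camera, camera_info, job, models
from scipy.spatial.transform import Rotation as Ro
def save(n,f,zoom=None):
    p,d=read_camera(n); 
    cv2.imwrite('pics/'+f,cv2.cvtColor(p,cv2.COLOR_RGB2BGR)); return p,d
def w(ci,d,u,v,z=None):
    z=d[int(round(v)),int(round(u))] if z is None else z
    c=np.array([(u-ci['cx'])/ci['fx']*z,(v-ci['cy'])/ci['fy']*z,z]); return ci['R'].T@(c-ci['t'])
E
python3 - <<'E'
from h import *
o=env.get_obs(); print(o['time_s'],o['tool_pos'],o['tool_rot'],o['force'],o['grip_width'],env.nose_length)
for n in ['scene','top','wrist']: 
    p,d=save(n,n+'0.png'); np.save(n+'0.npy',d); print(camera_info(n))
print(env.get_obs()['time_s'])
E
```

```text
pics
0.0 [0.16499192 0.62814953 0.23247325] [-9.01097336e+01 -6.01137547e-03 -1.47104221e+01] [0.6001556  0.09337513 0.42600008] 0.08720846279591803 0.011
{'fx': 608.2645641875129, 'fy': 608.2645641875129, 'cx': 318.83951126550573, 'cy': 244.06361955657536, 'R': array([[ 0.83946804,  0.54339646,  0.00370116],
       [ 0.30413418, -0.46417667, -0.83189087],
       [-0.45032856,  0.69947145, -0.55492692]]), 't': array([-0.55808832, -0.00658115,  1.41105804])}
{'fx': 483.27718741872974, 'fy': 483.27718741872974, 'cx': 318.7703674732096, 'cy': 240.4953619258446, 'R': array([[ 0.01322826, -0.99989862, -0.00526886],
       [-0.99813868, -0.01289089, -0.05960713],
       [ 0.05953316,  0.00604755, -0.99820801]]), 't': array([0.15813857, 0.56507108, 1.04639941])}
{'fx': 431.3078345746662, 'fy': 431.3078345746662, 'cx': 326.9564411527934, 'cy': 241.29942922641507, 'R': array([[ 2.52826469e-01,  9.67511235e-01, -8.86768325e-04],
       [ 9.30181951e-01, -2.42819376e-01,  2.75318523e-01],
       [ 2.66158439e-01, -7.04326657e-02, -9.61352654e-01]]), 't': array([-0.64966158, -0.0351038 ,  0.3897122 ])}
0.15
```

View pics/scene0.png

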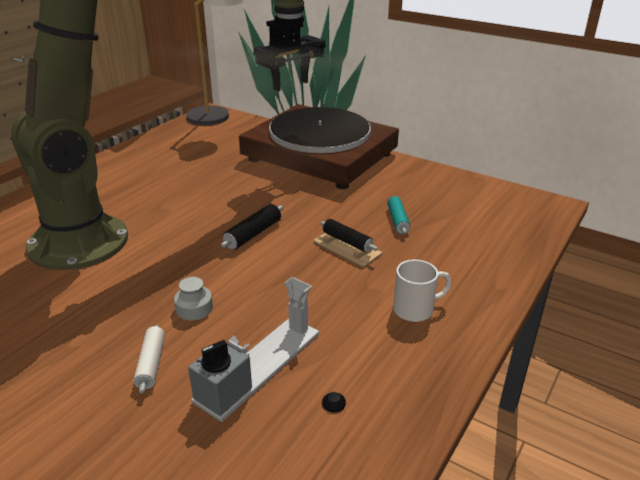

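View pics/top0.png

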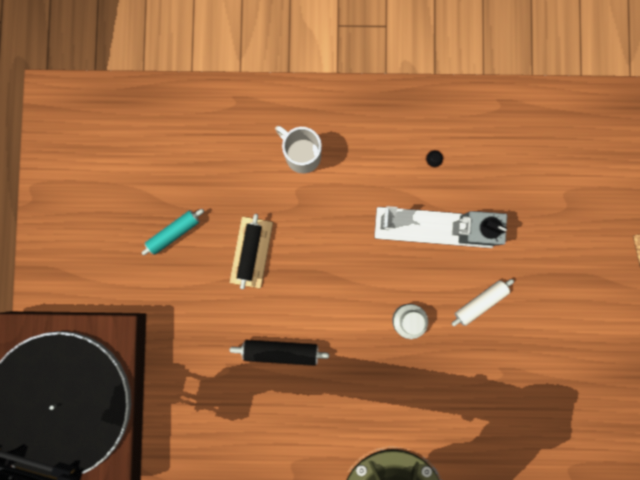

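View pics/wrist0.png

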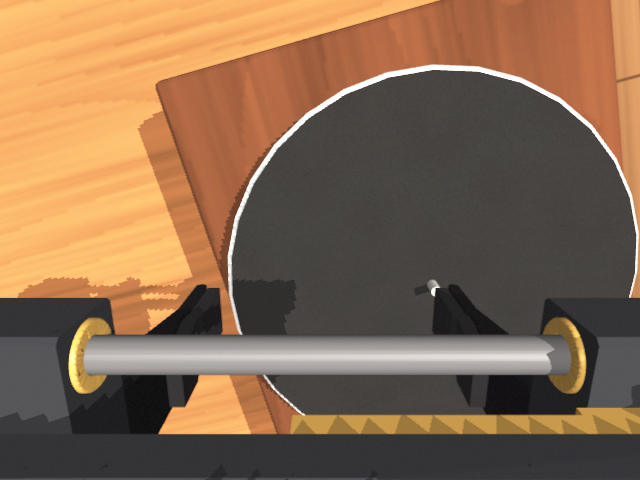

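The scene view shows the small black roller in the rest, at top (250,252). The stand runs from (380,225) at the catch cup to (490,228) at the dial. The larger black roller at (280,352) is the decoy. I'll zoom in next.

```bash
python3 - <<'E'
import cv2,numpy as np
t=cv2.imread('pics/top0.png'); s=cv2.imread('pics/scene0.png')
a=cv2.resize(t[205:300,220:290],None,fx=5,fy=5,interpolation=cv2.INTER_CUBIC)
b=cv2.resize(s[205:275,300:390],None,fx=5,fy=5,interpolation=cv2.INTER_CUBIC)
c=cv2.resize(t[195:260,365:520],None,fx=5,fy=5,interpolation=cv2.INTER_CUBIC)
im=np.zeros((850,820,3),np.uint8); im[:475,:350]=a; im[:350,360:810]=b; im[490:815,:775]=c
cv2.imwrite('pics/z0.png',cv2.resize(im,(578,600)))
cv2.imwrite('pics/z1.png',cv2.resize(s[270:420,180:330],None,fx=4,fy=4,interpolation=cv2.INTER_CUBIC))
from h import *
ci=camera_info('top')
for n in ['roller_mid','fixed_pin','sprung_pin','rest','stand','dial_grip','open_cup','catch_cup','mug','weight','cap','dial','lip_nose']:
  for cam in ['top','scene']:
    try:
        r=models.spot_in(n,cam); print(n,cam,[(np.round(q['point'],3).tolist(),round(q['score'],2)) for q in r[:4]])
    except Exception as e: print(n,cam,e)
print(env.get_obs()['time_s'])
E
```

```text
roller_mid top [([0.323, 0.25, 0.047], 0.98), ([0.534, 0.318, 0.054], 0.94), ([0.576, 0.488, 0.032], 0.68)]
roller_mid scene [([0.334, 0.226, 0.036], 0.9), ([0.589, 0.469, 0.032], 0.9), ([0.45, -0.204, 0.036], 0.9), ([0.547, 0.308, 0.047], 0.75)]
fixed_pin top [([0.431, -0.185, 0.034], 0.82), ([0.533, 0.323, 0.053], 0.64), ([0.576, 0.491, 0.033], 0.63), ([0.585, -0.181, 0.093], 0.36)]
fixed_pin scene [([0.444, -0.204, 0.03], 0.79), ([0.587, 0.467, 0.032], 0.74), ([0.543, 0.306, 0.046], 0.64), ([0.333, 0.227, 0.038], 0.6)]
sprung_pin top [([0.618, 0.434, 0.02], 0.62), ([0.608, 0.31, 0.039], 0.44)]
sprung_pin scene []
rest top [([0.533, 0.304, 0.004], 0.88)]
rest scene [([0.547, 0.296, 0.01], 0.82)]
stand top [([0.596, -0.106, 0.015], 0.79)]
stand scene [([0.603, -0.152, 0.04], 0.56)]
dial_grip top [([0.589, -0.182, 0.096], 0.81)]
dial_grip scene [([0.596, -0.194, 0.099], 0.77)]
open_cup top [([0.591, -0.105, 0.014], 0.74)]
open_cup scene [([0.607, -0.15, 0.04], 0.6), ([0.407, -0.052, 0.037], 0.43)]
catch_cup top [([0.595, -0.102, 0.01], 0.93), ([0.533, 0.307, 0.005], 0.41)]
catch_cup scene [([0.612, -0.151, 0.04], 0.73)]
mug top [([0.769, 0.213, 0.03], 0.8)]
mug scene [([0.762, 0.183, 0.058], 0.72)]
weight top [([0.389, -0.028, 0.037], 0.63)]
weight scene [([0.404, -0.049, 0.032], 0.7), ([0.604, -0.148, 0.042], 0.54)]
cap top [([0.752, -0.083, 0.016], 0.67)]
cap scene [([0.756, -0.099, 0.015], 0.86), ([0.544, 0.308, 0.046], 0.48)]
dial top [([0.587, -0.186, 0.088], 0.91), ([0.532, 0.314, 0.05], 0.61)]
dial scene [([0.597, -0.191, 0.102], 0.82), ([0.756, -0.1, 0.01], 0.67), ([0.765, 0.183, 0.058], 0.29)]
lip_nose top [([0.592, -0.109, 0.01], 0.75)]
lip_nose scene [([0.604, -0.147, 0.04], 0.63)]
1.45
```

View pics/z0.png

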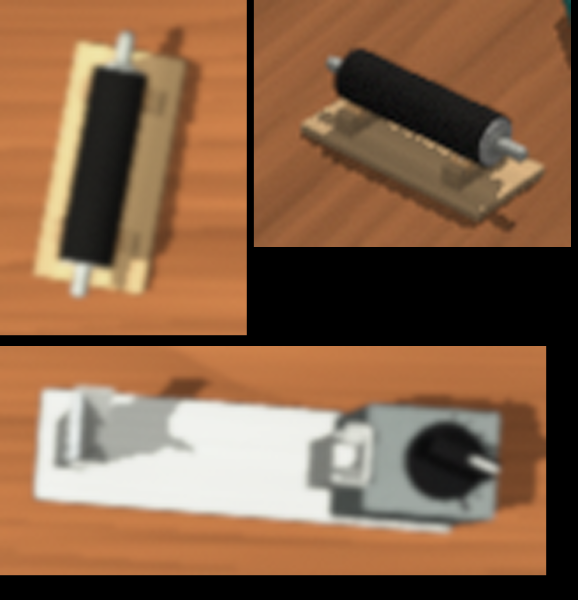

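View pics/z1.png

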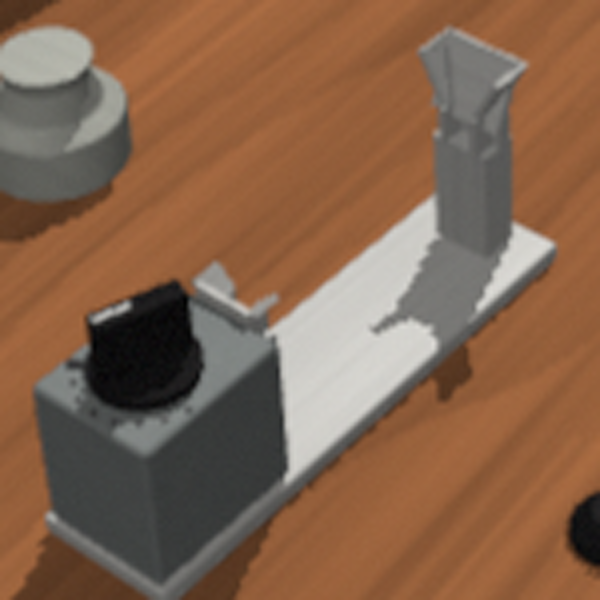

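```bash
cat >> h.py <<'E'
def rot(yaw,tilt=0):  # tilt: rotation about tool z
    return Ro.from_euler('xyz',[-90,0,yaw],degrees=True)*Ro.from_rotvec([0,0,tilt],degrees=True)
def row(pos,R,frm=None):
    o=env.get_obs()
    p0,R0=(o['tool_pos'],Ro.from_euler('xyz',o['tool_rot'],degrees=True)) if frm is None else frm
    s=R0.inv().apply(np.array(pos)-p0)*1000; r=(R0.inv()*R).as_rotvec(degrees=True)
    return np.round(s,1).tolist()+np.round(r,2).tolist()
E
python3 - <<'E'
from h import *
o=env.get_obs(); ci=camera_info('wrist'); R=Ro.from_euler('xyz',o['tool_rot'],degrees=True)
print(R.inv().apply(-ci['R'].T@ci['t']-o['tool_pos']), R.inv().as_matrix()@ci['R'].T)
print(row([0.53,0.31,0.23],rot(-8)))
# stand fit
d=np.load('top0.npy'); ci=camera_info('top'); vv,uu=np.mgrid[190:270,360:525]; z=d[190:270,360:525]
P=np.stack([(uu-ci['cx'])/ci['fx']*z,(vv-ci['cy'])/ci['fy']*z,z],-1).reshape(-1,3); P=(P-ci['t'])@ci['R']
for lo,hi in [(.006,.018),(.075,.092),(.092,.13)]:
    m=(P[:,2]>lo)&(P[:,2]<hi); q=P[m]; print(lo,m.sum(),q.min(0).round(3),q.max(0).round(3), cv2.minAreaRect((q[:,:2]*1000).astype(np.float32)))
E
```

```text
[-7.43934112e-02 -1.51028191e-01  1.04858187e-04] [[-1.24374775e-03  9.61381952e-01  2.75214817e-01]
 [-5.90633201e-04 -2.75215688e-01  9.61382326e-01]
 [ 9.99999052e-01  1.03316609e-03  9.10122992e-04]]
[433.8, 3.6, -215.5, -0.0, -6.72, 0.0]
0.006 2245 [ 0.504 -0.286  0.006] [0.66  0.058 0.018] ((581.2318725585938, -115.99510192871094), (135.89259338378906, 349.7606506347656), 3.556912660598755)
0.075 993 [ 0.557 -0.222  0.075] [0.624 0.033 0.092] ((596.896484375, -94.009521484375), (253.90113830566406, 64.28214263916016), 85.98548126220703)
0.092 511 [ 0.568 -0.209  0.092] [0.628 0.035 0.127] ((597.2328491210938, -87.2226333618164), (242.55247497558594, 45.88338088989258), 86.06661987304688)
```

Request:
move_arm --pt "36 0 -18 0 -0.5 0" --pt "72 0 -36 0 -1 0" --pt "108 1 -54 0 -1.6 0" --pt "145 1 -72 0 -2.2 0" --pt "181 1 -90 0 -2.8 0" --pt "217 2 -108 0 -3.3 0" --pt "253 2 -126 0 -3.9 0" --pt "289 2 -144 0 -4.5 0" --pt "325 3 -162 0 -5 0" --pt "361 3 -180 0 -5.6 0" --pt "398 3 -198 0 -6.1 0" --pt "434 4 -215 0 -6.7 0" --pt "434 4 -215 0 -6.7 0" --pt "434 4 -215 0 -6.7 0"

```text
time_s: 2.62
tool_pos: [0.5326, 0.3072, 0.2295]
tool_rot: [-90.1, -0.0, -8.4]
force: [-0.7, 1.8, 1.0]
grip_width: 0.0868
```

```bash
python3 - <<'E'
from h import *
ci=camera_info('wrist');p,d=save('wrist','w1.png'); np.save('w1.npy',d); np.savez('w1c.npz',**{k:ci[k] for k in ci})
o=env.get_obs(); print(o['time_s'],o['tool_pos'],o['tool_rot'],o['force'])
E
```

```text
2.6667 [0.53073037 0.30979766 0.22942603] [-8.99905886e+01  2.67595430e-02 -8.15022012e+00] [-0.7499713   0.58253502 -0.20323269]
```

View pics/w1.png

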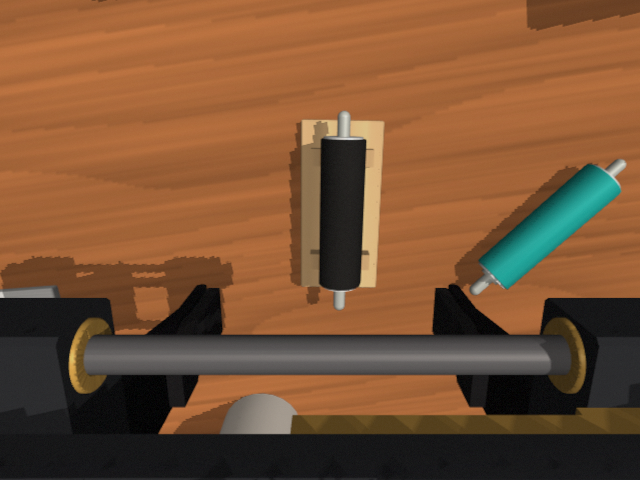

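```bash
python3 - <<'E'
import cv2
s=cv2.imread('pics/w1.png')
a=cv2.resize(s[100:150,300:390],None,fx=6,fy=6,interpolation=cv2.INTER_CUBIC);b=cv2.resize(s[270:320,300:390],None,fx=6,fy=6,interpolation=cv2.INTER_CUBIC)
cv2.imwrite('pics/w1z.png',cv2.vconcat([a,b]))
from h import *
c=dict(np.load('w1c.npz'))
d=np.load('w1.npy')
# uses depth: pin tips & barrel
for u,v in [(344,115),(345,125),(343,140),(342,200),(340,285),(340,298),(339,305),(310,200),(385,200)]: print(u,v,w(c,d,u,v).round(4))
vv,uu=np.mgrid[105:315,300:390]; z=d[105:315,300:390]
P=np.stack([(uu-c['cx'])/c['fx']*z,(vv-c['cy'])/c['fy']*z,z],-1).reshape(-1,3); P=(P-c['t'])@c['R']
q=P[P[:,2]>0.03]; rb=cv2.minAreaRect((q[:,:2]*1000).astype(np.float32)); print(rb,q[:,2].max())
vx,vy,x0,y0=cv2.fitLine((q[q[:,2]>.048][:,:2]).astype(np.float32),cv2.DIST_L2,0,.01,.01).ravel(); print(np.degrees(np.arctan2(vy,vx)),x0,y0)
a=np.array([vx,vy]);s_=(q[:,:2]-[x0,y0])@a
for lim in (.030,.045): m=q[:,2]>lim; print(lim,s_[m].min(),s_[m].max())
n=np.array([-vy,vx]);t=(q[:,:2]-[x0,y0])@n
for k in np.arange(-.09,.095,.005):
    m=abs(s_-k)<.0025
    if m.sum(): print(round(k,3),m.sum(),t[m].min().round(4),t[m].max().round(4),q[m,2].max().round(4))
E
```

```text
344 115 [0.459  0.3311 0.0414]
345 125 [0.4664 0.3309 0.0405]
343 140 [0.4765 0.3275 0.0522]
342 200 [0.5206 0.3207 0.0547]
340 285 [0.5902 0.3096 0.0528]
340 298 [0.607  0.3077 0.0401]
339 305 [0.6128 0.306  0.0412]
310 200 [0.5257 0.2932 0.0063]
385 200 [5.365e-01 3.591e-01 1.000e-04]
((537.2597045898438, 317.7978515625), (35.68120574951172, 164.6962890625), 80.72759246826172) 0.38042696967094597
-8.724987 0.5309839 0.31829035
0.03 -0.07605308170691516 0.08862905328152047
0.045 -0.07121823325767314 0.06648101639072844
-0.075 45 -0.0034 0.0058 0.0414
-0.07 173 -0.011 0.0058 0.3804
-0.065 91 -0.0034 0.0059 0.0422
-0.06 86 -0.0033 0.006 0.0424
-0.055 304 -0.0164 0.0184 0.0548
-0.05 316 -0.0164 0.0188 0.055
-0.045 312 -0.0164 0.0188 0.0551
-0.04 304 -0.0163 0.018 0.0555
-0.035 289 -0.0163 0.0184 0.0551
-0.03 299 -0.0163 0.0186 0.055
-0.025 287 -0.0163 0.0176 0.0551
-0.02 277 -0.0163 0.018 0.0556
-0.015 291 -0.0171 0.0182 0.0551
-0.01 278 -0.0171 0.0185 0.0555
-0.005 277 -0.0171 0.0174 0.0549
0.0 274 -0.0171 0.0177 0.0555
0.005 271 -0.017 0.0181 0.0553
0.01 265 -0.017 0.0182 0.0553
0.015 270 -0.017 0.0172 0.0557
0.02 259 -0.017 0.0175 0.055
0.025 258 -0.017 0.0177 0.0556
0.03 254 -0.017 0.0179 0.0553
0.035 242 -0.017 0.018 0.0552
0.04 251 -0.0169 0.0171 0.0546
0.045 240 -0.0169 0.0174 0.0554
0.05 241 -0.0178 0.0177 0.0551
0.055 244 -0.0178 0.0178 0.0551
0.06 231 -0.0178 0.0169 0.0554
0.065 120 -0.0178 0.0169 0.0544
0.07 21 -0.005 0.0036 0.0425
0.075 59 -0.0049 0.0046 0.042
0.08 58 -0.0049 0.0037 0.0421
0.085 55 -0.0048 0.0039 0.0419
0.09 3 -0.0013 0.0004 0.0399
```

View pics/w1z.png

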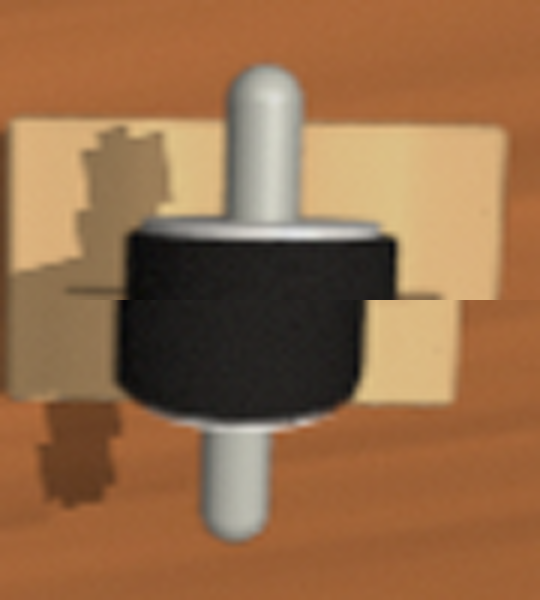

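```bash
python3 - <<'E'
from h import *
o=env.get_obs();print(o['tool_pos'],o['tool_rot'])
print(row([0.5345,0.3178,0.028],rot(-9.2)))
E
```

```text
[0.53073037 0.30979766 0.22942603] [-8.99905886e+01  2.67595430e-02 -8.15022012e+00]
[2.7, 201.4, 8.4, -0.01, 1.05, -0.03]
```

Request:
move_arm --pt "3 35 7.5 0 1.2 0" --pt "3 75 7.5 0 1.2 0" --pt "3 115 7.5 0 1.2 0" --pt "3 150 7.5 0 1.2 0" --pt "3 175 7.5 0 1.2 0" --pt "3 190 7.5 0 1.2 0" --pt "3 202 7.5 0 1.2 0" --pt "3 202 7.5 0 1.2 0" --pt "3 202 7.5 0 1.2 0" --claw 87

```text
time_s: 3.42
tool_pos: [0.5337, 0.3187, 0.0278]
tool_rot: [-90.0, 0.0, -9.1]
force: [0.3, 0.3, 1.0]
grip_width: 0.0872
```

```bash
python3 - <<'E'
from h import *
save('wrist','w2.png'); save('scene','s2.png')
o=env.get_obs(); print(o['time_s'],o['tool_pos'],o['tool_rot'],o['force'])
a=cv2.imread('pics/w2.png');b=cv2.imread('pics/s2.png')[160:310,250:450];cv2.imwrite('pics/c2.png',cv2.hconcat([cv2.resize(a,(400,300)),cv2.resize(b,(400,300))]))
E
```

```text
3.5167 [0.53508451 0.31881296 0.02932205] [-89.86814522  -0.11155434  -9.16767933] [-0.69737291  0.12864581  0.3821068 ]
```

View pics/c2.png

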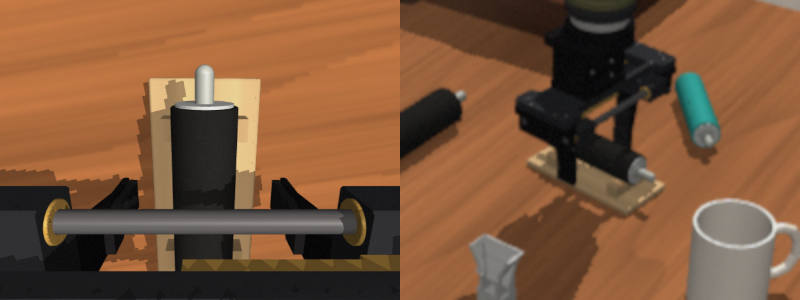

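Request:
move_arm --pt "0 0 0 0 0 0" --pt "0 0 0 0 0 0" --pt "0 0 0 0 0 0" --pt "0 0 0 0 0 0" --pt "0 0 0 0 0 0" --pt "0 0 0 0 0 0" --pt "0 0 0 0 0 0" --pt "0 -20 0 0 0 0" --pt "0 -55 0 0 0 0" --pt "0 -95 0 0 0 0" --pt "0 -135 0 0 0 0" --pt "0 -170 0 0 0 0" --pt "0 -190 0 0 0 0" --pt "0 -190 0 0 0 0" --pt "0 -190 0 0 0 0" --claw 20 --newtons 35

```text
time_s: 4.77
tool_pos: [0.5349, 0.3179, 0.2191]
tool_rot: [-89.9, -0.1, -9.2]
force: [-0.7, 0.1, -0.8]
grip_width: 0.0199
```

```bash
python3 - <<'E'
from h import *
save('wrist','w3.png'); save('scene','s3.png')
o=env.get_obs(); print(o['time_s'],o['tool_pos'],o['tool_rot'],o['force'],o['grip_width'],o['qpos'])
a=cv2.imread('pics/w3.png');b=cv2.imread('pics/s3.png')[60:285,200:500];cv2.imwrite('pics/c3.png',cv2.hconcat([cv2.resize(a,(400,300)),cv2.resize(b,(400,300))]))
E
```

```text
4.8667 [0.53355385 0.31710978 0.21602487] [-90.09339017   0.10082179  -9.21236408] [-0.34195455 -0.78044717 -0.71221279] 0.019867691902564783 [-43.20775486  15.36458868  12.15169234  89.37032795  -3.29359664
  75.75374835  50.12861853]
```

View pics/c3.png

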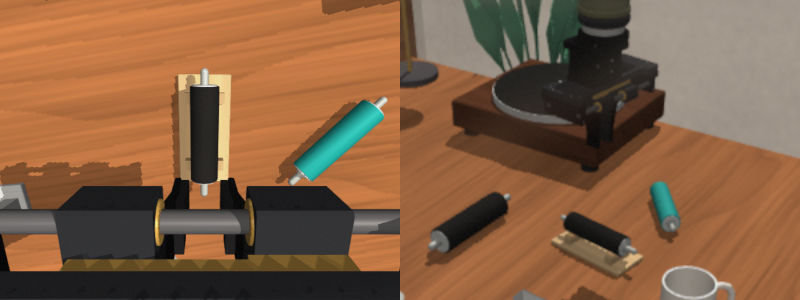

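The fingers hadn't finished closing before the lift, so the grasp missed. The roller still lies in the rest at wrist (205,135 in the half-size view). I'll measure again and retry with a longer close.

```bash
cat > meas.py <<'E'
from h import *
import sys
def cloud(n,v0,v1,u0,u1,f):
    c=camera_info(n); p,d=save(n,f); vv,uu=np.mgrid[v0:v1,u0:u1]; z=d[v0:v1,u0:u1]
    P=np.stack([(uu-c['cx'])/c['fx']*z,(vv-c['cy'])/c['fy']*z,z],-1).reshape(-1,3); P=(P-c['t'])@c['R']
    return P[z.ravel()>0]
E
python3 - <<'E'
from meas import *
P=cloud('wrist',100,312,280,385,'w3b.png')
q=P[(P[:,2]>0.03)&(P[:,2]<.07)]; print(cv2.minAreaRect((q[:,:2]*1000).astype(np.float32)))
b=q[q[:,2]>.045]; vx,vy,x0,y0=cv2.fitLine(b[:,:2].astype(np.float32),cv2.DIST_L2,0,.01,.01).ravel(); print(np.degrees(np.arctan2(vy,vx)),x0,y0)
s=(q[:,:2]-[x0,y0])@[vx,vy]; print(s.min(),s.max(),s[q[:,2]>.05].min(),s[q[:,2]>.05].max(), q[:,2].max())
E
```

```text
((534.4408569335938, 318.25177001953125), (35.66941833496094, 158.91468811035156), 80.64544677734375)
-9.376452 0.5318952 0.31841272
-0.07692009559496034 0.08199709392535931 -0.05762324235096153 0.06559838603506918 0.05599580148850955
```

Request:
move_arm --pt "0 0 0 0 0 0" --pt "0 0 0 0 0 0" --pt "0 0 0 0 0 0" --pt "0 0 0 0 0 0" --pt "0 0 0 0 0 0" --pt "0 0 0 0 0 0" --pt "0 0 0 0 0 0" --pt "0 0 0 0 0 0" --pt "0 20 0 0 0 0" --pt "0 60 0 0 0 0" --pt "0 100 0 0 0 0" --claw 80

```text
time_s: 5.83
tool_pos: [0.5358, 0.3185, 0.1186]
tool_rot: [-89.8, -0.2, -9.2]
force: [1.0, 0.1, -0.2]
grip_width: 0.0782
```

Request:
move_arm --pt "0 35 0 0 0 0" --pt "0 65 0 0 0 0" --pt "0 82 0 0 0 0" --pt "0 90 0 0 0 0" --pt "0 90 0 0 0 0"

```text
time_s: 6.25
tool_pos: [0.5331, 0.3168, 0.0255]
tool_rot: [-90.2, 0.2, -9.2]
force: [0.1, -0.2, 0.7]
grip_width: 0.0801
```

Request:
move_arm --pt "0 0 0 0 0 0" --pt "0 0 0 0 0 0" --pt "0 0 0 0 0 0" --pt "0 0 0 0 0 0" --pt "0 0 0 0 0 0" --pt "0 0 0 0 0 0" --pt "0 0 0 0 0 0" --pt "0 0 0 0 0 0" --pt "0 0 0 0 0 0" --pt "0 0 0 0 0 0" --pt "0 0 0 0 0 0" --pt "0 0 0 0 0 0" --claw 20 --newtons 35

```text
time_s: 7.25
tool_pos: [0.5344, 0.3182, 0.0278]
tool_rot: [-89.9, -0.0, -9.2]
force: [-0.4, 2.4, 1.0]
grip_width: 0.0353
```

```bash
python3 - <<'E'
from h import *
f=(np.array([.5345,.318,.028]),rot(-9.2))
print(row([.53,.03,.26],rot(-94),f),row([.53,.03,.26],rot(-9.2),f))
E
```

```text
[41.6, -232.0, -285.0, 0.0, 84.8, -0.0] [41.6, -232.0, -285.0, 0.0, 0.0, 0.0]
```

Request:
move_arm --pt "0 -10 0 0 0 0" --pt "0 -35 0 0 0 0" --pt "0 -70 0 0 0 0" --pt "0 -105 0 0 0 0" --pt "2 -140 -10 0 5 0" --pt "5 -170 -30 0 12 0" --pt "8 -200 -55 0 19 0" --pt "12 -225 -80 0 26 0" --pt "16 -232 -105 0 33 0" --pt "20 -232 -135 0 40 0" --pt "24 -232 -165 0 47 0" --pt "28 -232 -195 0 54 0" --pt "32 -232 -220 0 61 0" --pt "36 -232 -245 0 68 0" --pt "39 -232 -268 0 75 0" --pt "41 -232 -280 0 81 0" --pt "42 -232 -285 0 84.8 0" --pt "42 -232 -285 0 84.8 0" --pt "42 -232 -285 0 84.8 0"

```text
time_s: 8.83
tool_pos: [0.5296, 0.029, 0.2595]
tool_rot: [-90.1, 0.0, -94.0]
force: [-0.2, 0.3, -1.5]
grip_width: 0.0352
```

```bash
python3 - <<'E'
from h import *
ci=camera_info('wrist');p,d=save('wrist','w4.png'); np.save('w4.npy',d); np.savez('w4c.npz',**ci)
o=env.get_obs(); print(o['time_s'],o['tool_pos'],o['tool_rot'],o['force'],o['grip_width'])
E
```

```text
8.8833 [0.52966212 0.02977493 0.2594843 ] [-9.00480445e+01  1.14012587e-02 -9.38868969e+01] [ 0.46791201 -0.26967458 -0.57504654] 0.03540274702226174
```

View pics/w4.png

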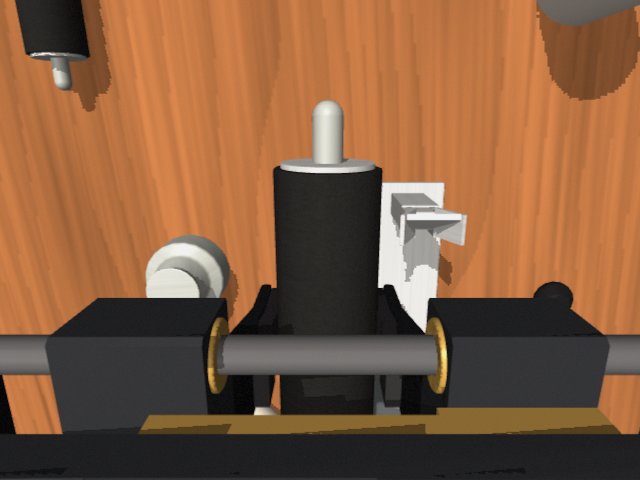

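```bash
python3 - <<'E'
from meas import *
c=dict(np.load('w4c.npz')); d=np.load('w4.npy')
o=env.get_obs(); R=Ro.from_euler('xyz',[-90,0,-94],degrees=True); T=np.array([.53,.03,.26])
vv,uu=np.mgrid[0:480,0:640]
P=np.stack([(uu-c['cx'])/c['fx']*d,(vv-c['cy'])/c['fy']*d,d],-1); P=(P-c['t'])@c['R']
# roller in tool frame
q=R.inv().apply((P[90:300,265:392].reshape(-1,3)-T))
m=(d[90:300,265:392].ravel()<.22)&(d[90:300,265:392].ravel()>.05)
q=q[m]*1000; pin=q[q[:,0]<-63]; 
print('tip x',q[:,0].min(),'pin y top',pin[:,1].min(),'pin z',pin[:,2].min(),pin[:,2].max())
for k in range(-85,-20,4):
    g=q[abs(q[:,0]-k)<2]
    if len(g): print(k,len(g),'top y',g[:,1].min().round(1),'z',g[:,2].min().round(1),g[:,2].max().round(1))
# stand in assumed frame
O=np.array([.5993,-.0601]); a=np.radians(-4); S=np.array([[np.cos(a),-np.sin(a)],[np.sin(a),np.cos(a)]])
reg=P[175:300,380:475].reshape(-1,3); L=np.c_[(reg[:,:2]-O)@S,reg[:,2]]*1000
for lo,hi in [(5,15),(50,85),(85,100),(100,112),(112,130)]:
    g=L[(L[:,2]>lo)&(L[:,2]<hi)]; print(lo,len(g),g.min(0).round(1),g.max(0).round(1))
g=L[L[:,2]>112]; r=cv2.minAreaRect(((g[:,:2]@S.T)).astype(np.float32)); print(r)
for v in range(180,250,4): print(v,[tuple(np.r_[(P[v,u,:2]-O)@S,P[v,u,2]].dot(1000).round(0).astype(int)) for u in (385,395,405,410,425,435,450,460)])
E
python3 -c "
import cv2
s=cv2.imread('pics/w4.png');cv2.imwrite('pics/w4z.png',cv2.resize(s[170:280,370:480],None,fx=5,fy=5,interpolation=cv2.INTER_CUBIC))"
```

```text
tip x -79.78307796656507 pin y top -14.801346402795957 pin z -4.126719570824307 5.599973067933593
-81 36 top y -11.3 z -1.5 3.2
-77 353 top y -14.0 z -4.0 5.5
-73 430 top y -14.6 z -4.0 5.5
-69 402 top y -14.5 z -4.1 5.6
-65 399 top y -14.8 z -4.1 5.6
-61 1256 top y -25.3 z -14.6 17.0
-57 1603 top y -27.1 z -17.0 18.5
-53 1436 top y -27.6 z -16.9 18.8
-49 1403 top y -27.0 z -17.0 18.5
-45 1351 top y -27.3 z -16.7 18.7
-41 1323 top y -27.1 z -16.9 18.3
-37 1289 top y -26.8 z -17.1 18.6
-33 1261 top y -26.9 z -16.8 18.6
-29 1225 top y -26.8 z -17.0 18.5
-25 1204 top y -27.1 z -17.0 18.7
-21 1122 top y -27.3 z -16.8 18.4
5 4898 [-24.5 -16.2   5. ] [ 34.8 102.   14.8]
50 461 [-19.4  71.1  50. ] [14.6 92.5 84.9]
85 432 [-19.4  71.2  85. ] [ 14.8  94.5 100. ]
100 548 [-20.7  72.2 100. ] [ 21.   94.5 112. ]
112 806 [-23.5  72.3 112. ] [ 22.9  95.  117.5]
((-25.88603973388672, 107.35714721679688), (43.50262451171875, 128.87078857421875), 51.9654541015625)
180 [(np.int64(-20), np.int64(103), np.int64(-1)), (np.int64(-10), np.int64(103), np.int64(1)), (np.int64(-1), np.int64(103), np.int64(2))
[... 5620 characters left out ...]
p.int64(-19), np.int64(42), np.int64(10)), (np.int64(-9), np.int64(42), np.int64(10)), (np.int64(1), np.int64(42), np.int64(9)), (np.int64(6), np.int64(42), np.int64(10)), (np.int64(20), np.int64(42), np.int64(10)), (np.int64(30), np.int64(42), np.int64(9)), (np.int64(47), np.int64(40), np.int64(1)), (np.int64(20), np.int64(73), np.int64(115))]
248 [(np.int64(-18), np.int64(38), np.int64(9)), (np.int64(-9), np.int64(38), np.int64(10)), (np.int64(1), np.int64(38), np.int64(10)), (np.int64(6), np.int64(38), np.int64(10)), (np.int64(20), np.int64(39), np.int64(11)), (np.int64(30), np.int64(38), np.int64(9)), (np.int64(48), np.int64(35), np.int64(-1)), (np.int64(58), np.int64(35), np.int64(-1))]
```

View pics/w4z.png

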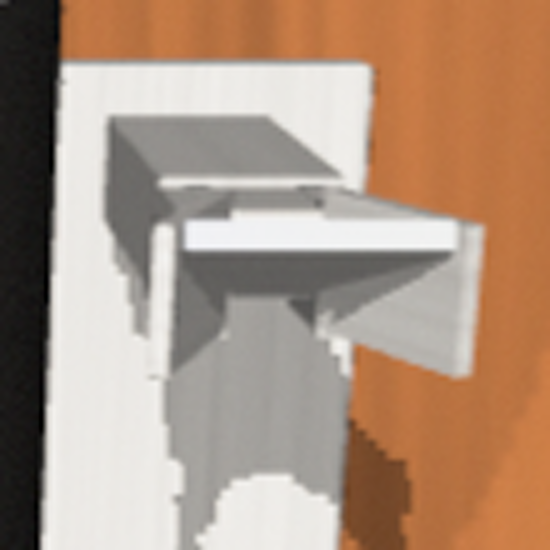

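Request:
move_arm --pt "20 0 0 0 0 0" --pt "55 0 0 0 0 0" --pt "95 0 0 0 0 0" --pt "135 0 0 0 0 0" --pt "165 0 0 0 0 0" --pt "180 0 0 0 0 0" --pt "180 0 0 0 0 0" --pt "180 0 0 0 0 0"

```text
time_s: 9.55
tool_pos: [0.5174, -0.1499, 0.2595]
tool_rot: [-90.0, 0.0, -94.0]
force: [1.0, 0.6, -2.3]
grip_width: 0.035
```

```bash
python3 - <<'E'
from h import *
ci=camera_info('wrist');p,d=save('wrist','w5.png'); np.save('w5.npy',d); np.savez('w5c.npz',**ci)
o=env.get_obs(); print(o['time_s'],o['tool_pos'],o['tool_rot'],o['force'],o['grip_width'])
E
```

```text
9.6 [ 0.51777962 -0.14848185  0.25936942] [-9.00273890e+01  5.87988044e-02 -9.38751286e+01] [ 0.14443976  0.03070851 -1.63609421] 0.035229371895643284
```

View pics/w5.png

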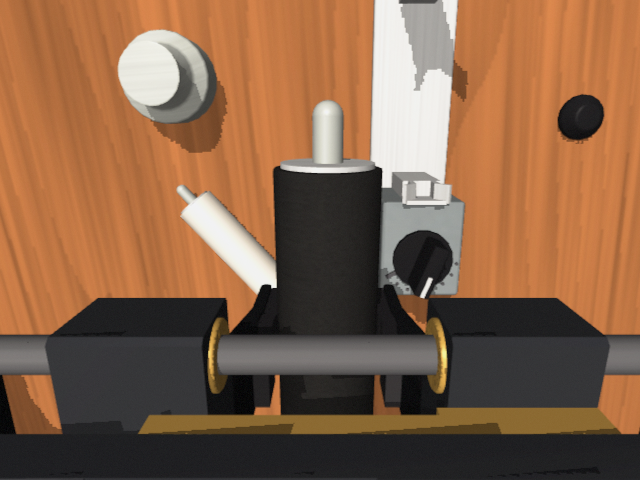

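```bash
python3 - <<'E'
from meas import *
c=dict(np.load('w5c.npz')); d=np.load('w5.npy')
vv,uu=np.mgrid[0:480,0:640]
P=np.stack([(uu-c['cx'])/c['fx']*d,(vv-c['cy'])/c['fy']*d,d],-1); P=(P-c['t'])@c['R']
O=np.array([.5993,-.0601]); a=np.radians(-4); S=np.array([[np.cos(a),-np.sin(a)],[np.sin(a),np.cos(a)]])
L=np.concatenate([(P[...,:2]-O)@S,P[...,2:]],-1)*1000
# plate edges vs y
for v in range(5,170,20):
    r=L[v,372:500]; m=(r[:,2]>6)&(r[:,2]<14); print(v,r[m,1].mean().round(0),r[m,0].min().round(1),r[m,0].max().round(1))
g=L[170:295,383:475].reshape(-1,3)
h=g[(g[:,2]>81)&(g[:,2]<87)]; print('housing top',h.min(0),h.max(0)); 
k=h[(h[:,1]<-90)]
for y in range(-160,-80,8):
    r=k[abs(k[:,1]-y)<2]
    if len(r): print(y,r[:,0].min().round(1),r[:,0].max().round(1))
dd=g[(g[:,2]>100)&(g[:,2]<125)]; print('dial bar',dd.mean(0),dd.max(0),cv2.minAreaRect(dd[:,:2].astype(np.float32)))
print('cup region')
for v in range(172,210,3): print(v,' '.join('%d,%d,%d'%tuple(L[v,u]) for u in range(394,456,6)))
cv2.imwrite('pics/w5z.png',cv2.resize(cv2.imread('pics/w5.png')[165:300,380:470],None,fx=4.4,fy=4.4,interpolation=cv2.INTER_CUBIC))
E
```

```text
5 71.0 -35.1 33.6
25 56.0 -35.4 33.6
45 40.0 -35.2 33.3
65 24.0 -35.3 33.4
85 8.0 -35.0 33.3
105 -9.0 -34.5 33.5
125 -26.0 -34.0 34.7
145 -43.0 -33.6 33.9
165 -61.0 -30.2 34.9
housing top [ -31.26885834 -158.26952524   81.08907578] [ 32.23593523 -67.17002181  86.99175193]
-160 -15.3 10.9
-152 -20.6 32.2
-144 -29.2 30.9
-136 -29.4 30.9
-128 -29.6 31.0
-120 -30.0 31.6
-112 -30.4 31.7
-104 -30.8 31.7
-96 -31.0 32.1
dial bar [  -1.48515742 -123.15538644  117.32193957] [  11.19460612 -105.70844635  124.16507077] ((-0.22084534168243408, -125.63772583007812), (39.340335845947266, 12.79052734375), 69.41505432128906)
cup region
172 -12,-67,12 -7,-67,13 -1,-67,12 3,-67,11 8,-67,13 14,-67,13 21,-67,8 26,-67,10 31,-67,9 39,-68,1 46,-68,-1
175 -15,-68,27 -11,-67,35 -5,-67,34 0,-67,35 4,-66,37 9,-67,36 21,-70,9 26,-70,9 32,-70,10 40,-71,0 46,-71,0
178 -15,-70,28 -14,-67,54 -9,-67,53 -4,-67,53 0,-67,55 5,-67,55 10,-67,53 26,-73,10 32,-73,9 40,-74,0 46,-74,0
181 -15,-73,30 -15,-68,60 -11,-67,69 -7,-67,73 -2,-67,68 2,-67,69 7,-67,69 12,-67,68 32,-75,9 40,-77,0 46,-77,0
184 -15,-75,29 -15,-71,61 -15,-
[... 295 characters left out ...]
,-71,92 47,-85,0
193 -17,-81,46 -15,-77,65 -15,-73,91 -9,-74,85 -1,-77,69 2,-76,70 6,-76,73 8,-74,85 11,-73,90 15,-73,92 47,-88,0
196 -19,-81,60 -15,-80,64 -15,-75,91 -9,-76,85 -2,-79,71 2,-79,70 7,-78,73 8,-76,84 12,-76,87 15,-75,93 47,-91,1
199 -21,-81,72 -16,-81,75 -15,-78,91 -9,-79,86 -4,-79,83 0,-79,84 4,-79,85 8,-79,85 12,-78,88 16,-77,91 25,-81,74
202 -22,-82,81 -18,-81,83 -15,-80,91 -10,-80,91 -5,-80,90 -1,-80,89 2,-80,91 7,-80,92 12,-80,89 16,-80,92 23,-81,82
205 -22,-83,84 -18,-83,86 -13,-84,84 -9,-83,84 -4,-83,85 0,-83,84 4,-83,84 9,-83,85 13,-83,85 18,-83,85 23,-83,84
208 -22,-86,84 -18,-86,84 -13,-86,84 -8,-86,84 -4,-86,85 0,-85,85 4,-86,85 9,-86,84 14,-86,84 18,-86,85 23,-86,84
```

View pics/w5z.png

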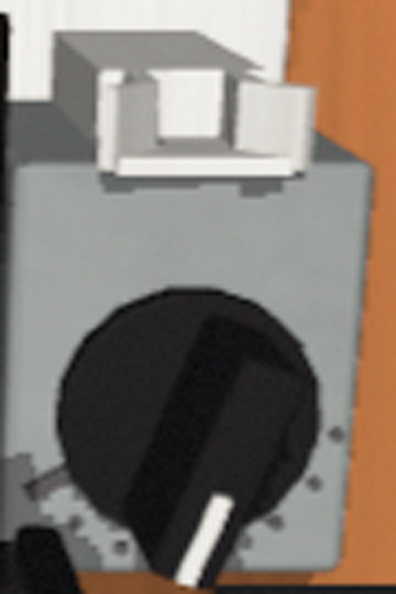

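```bash
cat >> h.py <<'E'
O=np.array([.5993,-.0589,0]); RS=Ro.from_euler('z',-3.7,degrees=True)
def st(x,y,z): return O+RS.apply(np.array([x,y,z])/1000)
E
python3 - <<'E'
from h import *
R=rot(-93.7)*Ro.from_rotvec([0,0,12],degrees=True)
f=(np.array([.5173,-.1500,.26]),rot(-94))
for s in [(0,-72,136),(0,-75,85),(0,-75,76)]:
    T=st(*s)-R.apply([.0805,-.009,.0008]); print(s,T.round(4),row(T,R,f), 'fixed',RS.inv().apply(T+R.apply([-.0755,-.009,.0008])-O).round(4))
# descent in tilted tool axes
print(R.inv().apply(np.array([0,0,-51])),R.inv().apply(RS.apply([0,-3,0])))
E
```

```text
(0, -72, 136) [ 0.5991 -0.0503  0.1439] [-105.2, 116.1, 74.6, -0.03, -0.3, 12.0] fixed [0.     0.0806 0.1684]
(0, -75, 85) [ 0.5989 -0.0532  0.0929] [-102.2, 167.1, 74.6, -0.03, -0.3, 12.0] fixed [0.     0.0776 0.1174]
(0, -75, 76) [ 0.5989 -0.0532  0.0839] [-102.2, 176.1, 74.6, -0.03, -0.3, 12.0] fixed [0.     0.0776 0.1084]
[ 1.06034962e+01  4.98855276e+01 -1.13242749e-14] [ 2.93444280e+00 -6.23735072e-01  7.15030264e-16]
```

Request:
move_arm --pt "-25 0 18 0 0 2" --pt "-55 0 40 0 0 5" --pt "-85 0 62 0 -0.3 8" --pt "-105 20 74.6 0 -0.3 11" --pt "-105 50 74.6 0 -0.3 12" --pt "-105 85 74.6 0 -0.3 12" --pt "-105 105 74.6 0 -0.3 12" --pt "-105 116 74.6 0 -0.3 12" --pt "-105 116 74.6 0 -0.3 12" --pt "-105 116 74.6 0 -0.3 12"

```text
time_s: 10.43
tool_pos: [0.5997, -0.049, 0.1439]
tool_rot: [-90.0, 12.0, -93.6]
force: [-0.3, -0.3, -1.3]
grip_width: 0.0353
```

```bash
python3 - <<'E'
from h import *
ci=camera_info('wrist');p,d=save('wrist','w6.png'); np.save('w6.npy',d); np.savez('w6c.npz',**ci); save('scene','s6.png'); save('top','t6.png')
o=env.get_obs(); print(o['time_s'],o['tool_pos'],o['tool_rot'],o['force'],o['grip_width'])
a=cv2.imread('pics/s6.png')[250:420,160:360];b=cv2.imread('pics/t6.png')[170:290,360:520]
cv2.imwrite('pics/c6.png',cv2.hconcat([cv2.resize(a,(400,340)),cv2.resize(b,(400,340))]))
E
```

```text
10.5833 [ 0.60069    -0.05033445  0.14572164] [-89.75464652  12.02116488 -93.61963561] [-0.03388148 -0.07945329 -1.29961867] 0.03504054481354633
```

View pics/w6.png

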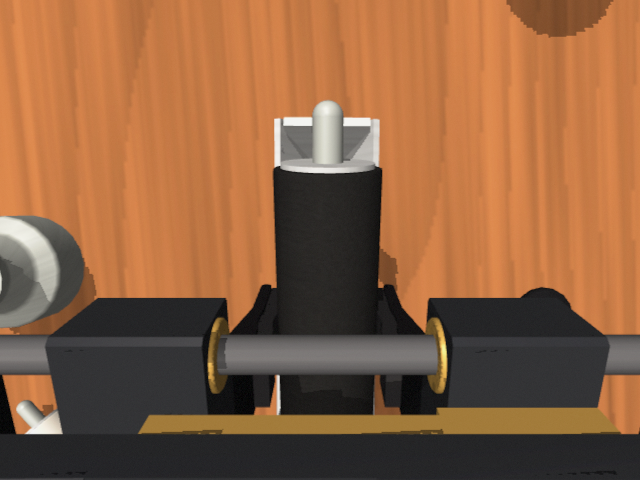

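View pics/c6.png

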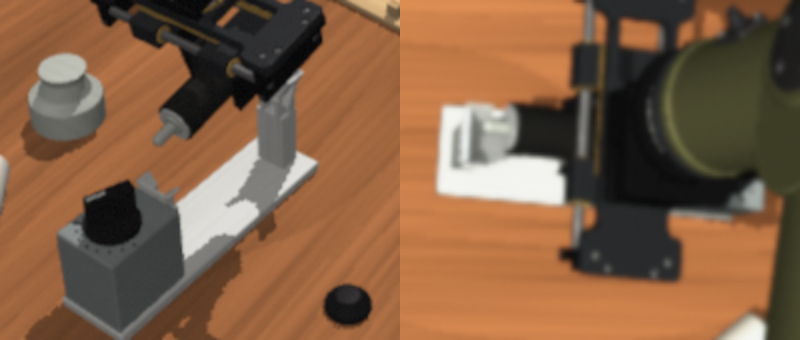

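Request:
move_arm --pt "4 8 0 0 0 0" --pt "7 20 0 0 0 0" --pt "10 32 0 0 0 0" --pt "12.5 42 0 0 0 0" --pt "13.5 49.3 0 0 0 0" --pt "13.5 49.3 0 0 0 0" --pt "13.5 49.3 0 0 0 0"

```text
time_s: 11.17
tool_pos: [0.5987, -0.0534, 0.0917]
tool_rot: [-90.1, 12.0, -93.7]
force: [-0.9, 1.9, -0.4]
grip_width: 0.0352
```

```bash
python3 - <<'E'
from h import *
save('wrist','w7.png'); save('scene','s7.png')
o=env.get_obs(); print(o['time_s'],o['tool_pos'],o['tool_rot'],o['force'],o['grip_width'])
a=cv2.imread('pics/s7.png')[260:420,170:330];b=cv2.imread('pics/w7.png')[60:340,190:470]
cv2.imwrite('pics/c7.png',cv2.hconcat([cv2.resize(a,(400,400),interpolation=cv2.INTER_CUBIC),cv2.resize(b,(400,400))]))
E
```

```text
11.2667 [ 0.59954533 -0.05355976  0.09288831] [-89.92481895  12.00128794 -93.70179599] [ 0.62824983  0.37096077 -1.2012281 ] 0.034857017249042464
```

View pics/c7.png

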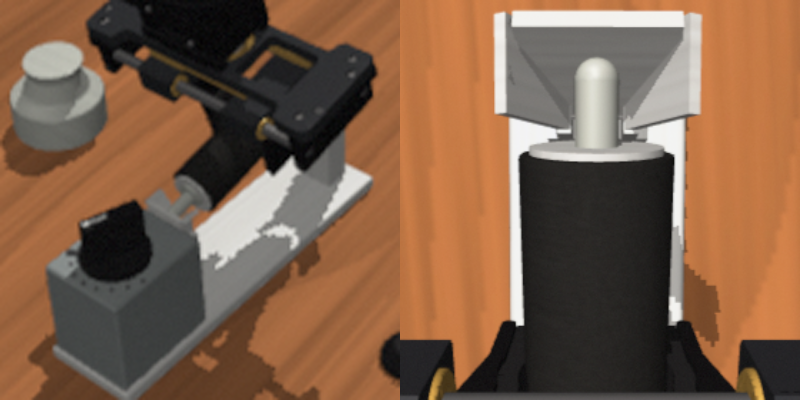

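Request:
move_arm --pt "0.6 3 0 0 0 0" --pt "1.2 6 0 0 0 0" --pt "1.9 8.8 0 0 0 0" --pt "1.9 8.8 0 0 0 0" --pt "1.9 8.8 0 0 0 0"

```text
time_s: 11.68
tool_pos: [0.5991, -0.0535, 0.0834]
tool_rot: [-90.0, 12.0, -93.7]
force: [-1.1, -0.3, -0.9]
grip_width: 0.035
```

```bash
python3 - <<'E'
from h import *
save('wrist','w8.png'); save('scene','s8.png')
o=env.get_obs(); print(o['time_s'],o['tool_pos'],o['tool_rot'],o['force'],o['grip_width'])
a=cv2.imread('pics/s8.png')[280:380,200:300];b=cv2.imread('pics/w8.png')[60:340,190:470]
cv2.imwrite('pics/c8.png',cv2.hconcat([cv2.resize(a,(400,400),interpolation=cv2.INTER_CUBIC),cv2.resize(b,(400,400))]))
E
```

```text
11.7833 [ 0.59919843 -0.05354412  0.08362324] [-89.95876518  12.00468205 -93.70750533] [ 0.12111198 -0.1012364  -1.77292261] 0.03516149953271947
```

View pics/c8.png

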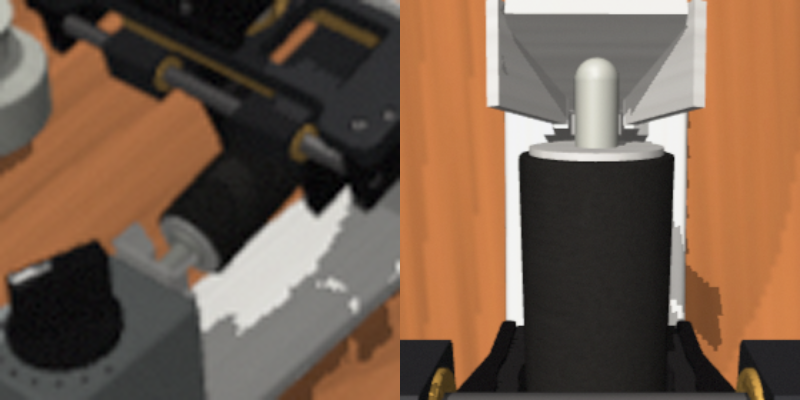

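Request:
move_arm --pt "0 0 0 0 0 0" --pt "0 0 0 0 0 0" --pt "0 0 0 0 0 0" --pt "0 0 0 0 0 0" --pt "0 0 0 0 0 0" --pt "0 0 0 0 0 0" --pt "0 0 0 0 0 0" --pt "0 0 0 0 0 0" --pt "0 0 0 0 0 0" --claw 75

```text
time_s: 12.53
tool_pos: [0.5991, -0.0535, 0.0835]
tool_rot: [-90.0, 12.0, -93.7]
force: [-0.1, -0.3, -0.5]
grip_width: 0.0743
```

```bash
python3 - <<'E'
from h import *
ci=camera_info('wrist');p,d=save('wrist','w9.png'); np.save('w9.npy',d); np.savez('w9c.npz',**ci); save('scene','s9.png')
o=env.get_obs(); print(o['time_s'],o['tool_pos'],o['tool_rot'],o['force'],o['grip_width'])
a=cv2.imread('pics/s9.png')[270:390,190:310];b=cv2.imread('pics/w9.png')[60:340,190:470]
cv2.imwrite('pics/c9.png',cv2.hconcat([cv2.resize(a,(400,400),interpolation=cv2.INTER_CUBIC),cv2.resize(b,(400,400))]))
L=[]
vv,uu=np.mgrid[60:300,270:390]; z=d[60:300,270:390]
P=np.stack([(uu-ci['cx'])/ci['fx']*z,(vv-ci['cy'])/ci['fy']*z,z],-1).reshape(-1,3); P=(P-ci['t'])@ci['R']
L=RS.inv().apply(P-O)*1000
g=L[(L[:,2]>80)&(abs(L[:,0])<5)]
for y in range(-20,95,5):
    r=g[abs(g[:,1]-y)<1.5]
    if len(r): print(y,r[:,2].max().round(1),r[:,2].min().round(1))
E
```

```text
12.6333 [ 0.59912728 -0.05348761  0.08351991] [-89.96663701  12.00497023 -93.70356917] [-0.04039469 -0.46334959  0.73841039] 0.07456766393464445
20 109.9 106.3
25 110.9 107.3
30 111.5 108.1
35 113.2 109.2
40 113.6 109.0
45 114.6 110.7
50 115.2 110.7
55 116.1 111.6
60 114.5 104.9
65 104.9 83.8
70 105.3 99.7
75 106.3 83.9
80 105.6 92.7
85 110.8 101.1
90 117.4 111.7
```

View pics/c9.png

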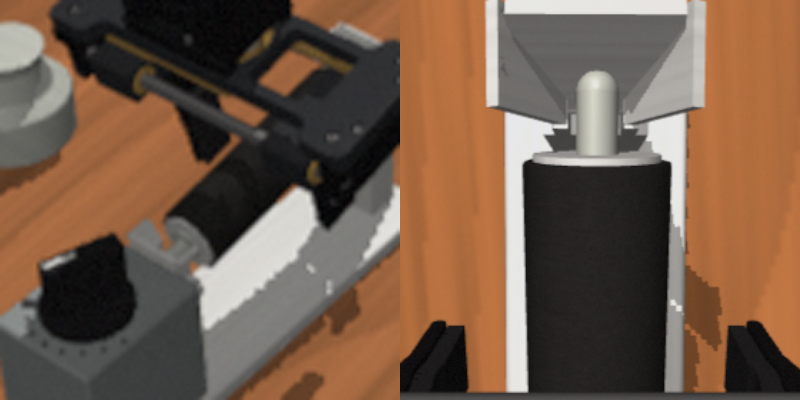

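```bash
python3 - <<'E'
from h import *
R=rot(-93.7)*Ro.from_rotvec([0,0,12],degrees=True)
f=(np.array([.5989,-.0532,.0839]),R)
print(row(f[0]+[0,0,.09],R,f),row(st(0,46,190),rot(-93.7),f))
print(row(st(0,46,134),rot(-93.7),(st(0,46,190),rot(-93.7))))
E
```

```text
[-18.7, -88.0, 0.0, 0.0, 0.0, 0.0] [-61.5, -95.4, 0.8, -0.0, -0.0, -12.0]
[0.0, 56.0, -0.0, 0.0, 0.0, 0.0]
```

Request:
move_arm --pt "-3 -15 0 0 0 0" --pt "-9 -45 0 0 0 0" --pt "-17 -80 0 0 0 0" --pt "-30 -92 0 0 0 -3" --pt "-48 -95 0.8 0 0 -8" --pt "-61.5 -95.4 0.8 0 0 -12" --pt "-61.5 -95.4 0.8 0 0 -12"

```text
time_s: 13.22
tool_pos: [0.6041, -0.0043, 0.192]
tool_rot: [-89.8, 0.2, -93.1]
force: [0.1, 2.6, -0.8]
grip_width: 0.0746
```

Request:
move_arm --pt "0 0 0 0 0 0" --pt "0 0 0 0 0 0" --pt "0 0 0 0 0 0" --pt "0 0 0 0 0 0" --pt "0 0 0 0 0 0" --pt "0 0 0 0 0 0" --pt "0 0 0 0 0 0" --pt "0 0 0 0 0 0" --pt "0 0 0 0 0 0" --pt "0 0 0 0 0 0" --pt "0 0 0 0 0 0" --claw 14

```text
time_s: 14.13
tool_pos: [0.6025, -0.0133, 0.1896]
tool_rot: [-90.0, 0.0, -93.7]
force: [1.1, 0.2, -0.3]
grip_width: 0.0157
```

```bash
python3 - <<'E'
from h import *
save('wrist','w10.png'); save('scene','s10.png')
o=env.get_obs(); print(o['time_s'],o['tool_pos'],o['tool_rot'],o['force'],o['grip_width'])
a=cv2.imread('pics/s10.png')[220:390,170:340];b=cv2.imread('pics/w10.png')
cv2.imwrite('pics/c10.png',cv2.hconcat([cv2.resize(a,(400,400),interpolation=cv2.INTER_CUBIC),cv2.resize(b,(400,400))]))
E
```

```text
14.2333 [ 0.60248647 -0.01326587  0.18962831] [-8.99671469e+01  5.06658975e-03 -9.37077159e+01] [-0.6499441  -0.06919615  0.28897538] 0.01479546996654912
```

View pics/c10.png

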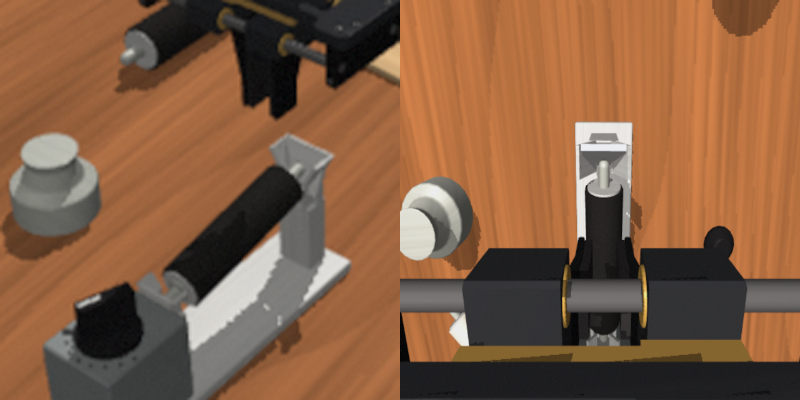

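Request:
move_arm --pt "0 25 0 0 0 0" --pt "0 45 0 0 0 0" --pt "0 56 0 0 0 0" --pt "0 60 0 0 0 0" --pt "0 63 0 0 0 0" --pt "0.5 65 0 0 0 0" --pt "1 67 0 0 0 0" --pt "1.5 69 0 0 0 0" --pt "1.5 69 0 0 0 0"

```text
time_s: 14.98
tool_pos: [0.6028, -0.0151, 0.1211]
tool_rot: [-89.9, 0.0, -93.7]
force: [0.2, -0.5, -0.1]
grip_width: 0.0141
```

```bash
python3 - <<'E'
from h import *
save('wrist','w11.png'); save('scene','s11.png')
o=env.get_obs(); print(o['time_s'],o['tool_pos'],o['tool_rot'],o['force'],o['grip_width'])
a=cv2.imread('pics/s11.png')[240:390,180:330];b=cv2.imread('pics/w11.png')[40:340,170:470]
cv2.imwrite('pics/c11.png',cv2.hconcat([cv2.resize(a,(400,400),interpolation=cv2.INTER_CUBIC),cv2.resize(b,(400,400))]))
E
```

```text
15.0833 [ 0.60282485 -0.01502759  0.12114737] [-8.99077136e+01  5.04562425e-03 -9.37260767e+01] [ 0.09442777 -0.89570347  0.82352792] 0.014146108624566665
```

View pics/c11.png

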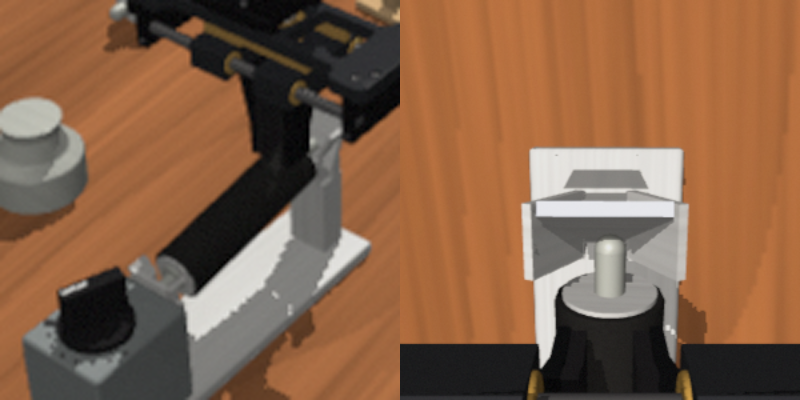

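Request:
move_arm --pt "0.5 1.5 0 0 0 0" --pt "1 3 0 0 0 0" --pt "1.5 4.5 0 0 0 0" --pt "2 6 0 0 0 0" --pt "2 6 0 0 0 0"

```text
time_s: 15.5
tool_pos: [0.6025, -0.0175, 0.1147]
tool_rot: [-89.9, -0.0, -93.7]
force: [0.0, -1.3, 1.6]
grip_width: 0.0137
```

```bash
python3 - <<'E'
from h import *
save('wrist','w12.png'); save('scene','s12.png')
o=env.get_obs(); print(o['time_s'],o['tool_pos'],o['tool_rot'],o['force'],o['grip_width'])
a=cv2.imread('pics/s12.png')[240:390,180:330];b=cv2.imread('pics/w12.png')[40:340,170:470]
cv2.imwrite('pics/c12.png',cv2.hconcat([cv2.resize(a,(400,400),interpolation=cv2.INTER_CUBIC),cv2.resize(b,(400,400))]))
E
```

```text
15.6 [ 0.60239343 -0.01746818  0.11454378] [-8.99493440e+01 -3.96881699e-02 -9.37422050e+01] [ 1.24598521 -1.81107971  2.18418468] 0.014172859989592312
```

View pics/c12.png

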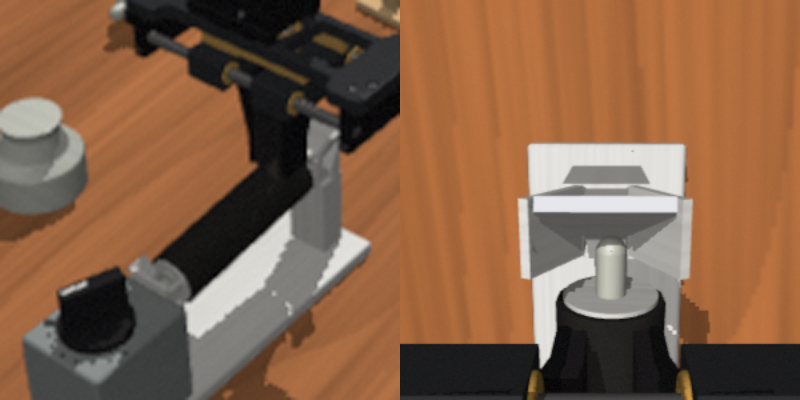

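Request:
move_arm --pt "0.5 1.5 0 0 0 0" --pt "1 3 0 0 0 0" --pt "1.5 4.5 0 0 0 0" --pt "2 6 0 0 0 0" --pt "2 6 0 0 0 0"

```text
time_s: 16.02
tool_pos: [0.6012, -0.0183, 0.1075]
tool_rot: [-90.1, 0.0, -93.7]
force: [0.1, 0.1, -0.8]
grip_width: 0.014
```

Request:
move_arm --pt "0.5 1.5 0 0 0 0" --pt "1 3 0 0 0 0" --pt "1 4.5 0 0 0 0" --pt "1 4.5 0 0 0 0"

```text
time_s: 16.35
tool_pos: [0.6017, -0.0197, 0.1035]
tool_rot: [-90.0, -0.0, -93.7]
force: [-0.9, 0.1, 0.5]
grip_width: 0.0142
```

```bash
python3 - <<'E'
from h import *
save('wrist','w13.png'); save('scene','s13.png')
o=env.get_obs(); print(o['time_s'],o['tool_pos'],o['tool_rot'],o['force'],o['grip_width'])
a=cv2.imread('pics/s13.png')[240:390,180:330];b=cv2.imread('pics/w13.png')[40:340,170:470]
cv2.imwrite('pics/c13.png',cv2.hconcat([cv2.resize(a,(400,400),interpolation=cv2.INTER_CUBIC),cv2.resize(b,(400,400))]))
E
```

```text
16.45 [ 0.60199309 -0.0197259   0.10391405] [-8.99885599e+01  2.04253138e-03 -9.37101218e+01] [ 0.38094158 -0.9175096   0.07520511] 0.014222288643593897
```

View pics/c13.png

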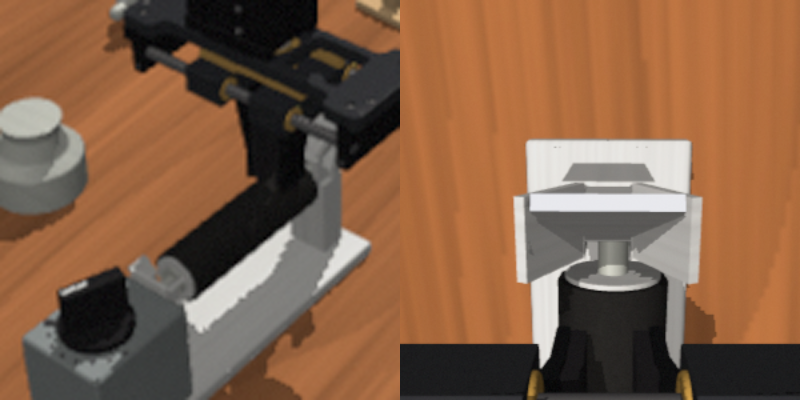

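The fixed pin has slipped under the lip (pin end hidden at about (610,240) in the right crop), and the force is near zero. I'll lift and check.

Request:
move_arm --pt "0 -10 0 0 0 0" --pt "0 -40 0 0 0 0" --pt "0 -80 0 0 0 0" --pt "0 -100 0 0 0 0" --pt "0 -100 0 0 0 0" --pt "0 -100 0 0 0 0"

```text
time_s: 16.95
tool_pos: [0.6031, -0.02, 0.2065]
tool_rot: [-89.7, 0.1, -93.7]
force: [-0.3, 0.0, -1.0]
grip_width: 0.0139
```

```bash
python3 - <<'E'
from meas import *
ci=camera_info('wrist');p,d=save('wrist','w14.png'); save('scene','s14.png')
o=env.get_obs(); print(o['time_s'],o['tool_pos'],o['tool_rot'],o['force'],o['grip_width'])
a=cv2.imread('pics/s14.png')[240:420,170:350];b=cv2.imread('pics/w14.png')[40:340,170:470]
cv2.imwrite('pics/c14.png',cv2.hconcat([cv2.resize(a,(400,400),interpolation=cv2.INTER_CUBIC),cv2.resize(b,(400,400))]))
vv,uu=np.mgrid[60:300,270:390]; z=d[60:300,270:390]
P=np.stack([(uu-ci['cx'])/ci['fx']*z,(vv-ci['cy'])/ci['fy']*z,z],-1).reshape(-1,3); P=(P-ci['t'])@ci['R']
L=RS.inv().apply(P-O)*1000
g=L[(L[:,2]>60)&(abs(L[:,0])<25)]
for y in range(-30,95,5):
    r=g[abs(g[:,1]-y)<1.5]
    if len(r): print(y,r[:,2].max().round(1),r[:,0].min().round(1),r[:,0].max().round(1))
for cam in ['top','wrist']:
    print(cam,[(np.round(q['point'],3),round(q['score'],2)) for n in ['dial_grip'] for q in models.spot_in(n,'scene')[:1]])
E
```

```text
17.05 [ 0.60153545 -0.01968322  0.20368004] [-9.00235739e+01  1.49137915e-02 -9.37118189e+01] [-0.72977599 -0.19506291 -0.7329361 ] 0.013729303768277546
-5 85.7 14.0 14.0
0 93.3 -8.3 14.0
5 93.8 -16.2 18.4
10 94.7 -16.2 18.3
15 93.8 -16.1 19.1
20 93.7 -16.0 18.9
25 94.0 -15.8 18.8
30 93.8 -15.8 18.7
35 94.2 -16.5 18.6
40 94.4 -16.4 19.3
45 198.5 -16.4 19.2
50 210.8 -16.3 19.1
55 93.5 -16.2 19.0
60 94.0 -16.1 18.9
65 81.5 -2.8 6.4
70 116.3 -22.7 22.9
75 270.6 -22.7 23.4
80 116.9 -22.5 23.4
85 116.2 -22.9 23.2
90 117.7 -22.9 23.1
top [(array([ 0.591, -0.193,  0.099]), 0.87)]
wrist [(array([ 0.591, -0.193,  0.099]), 0.87)]
```

View pics/c14.png

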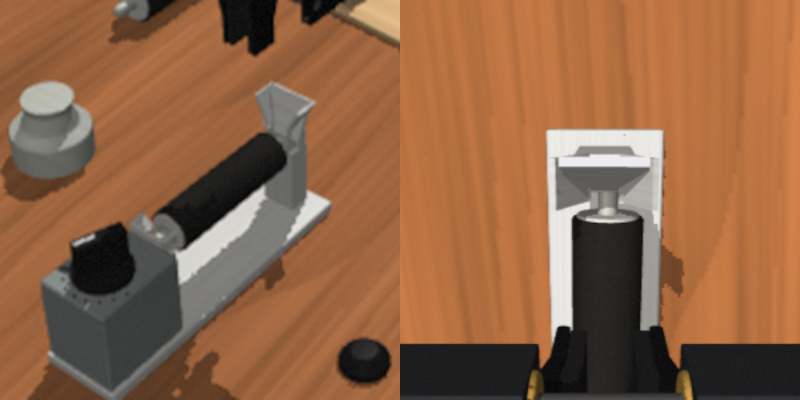

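```bash
python3 - <<'E'
from h import *
f=(st(0,39.5,204.5),rot(-93.7))
print(row(st(0,-127.5,180),rot(-113.7),f))
print(env.get_obs()['qpos'])
E
```

```text
[167.0, 24.5, -0.0, -0.0, 20.0, -0.0]
[-30.65133441  15.13558921  35.77022165  93.90284842  -9.11526133
  74.01716281   2.99963201]
```

Request:
move_arm --pt "20 0 0 0 5 0" --pt "55 0 0 0 10 0" --pt "95 0 0 0 16 0" --pt "130 5 0 0 20 0" --pt "155 15 0 0 20 0" --pt "167 24.5 0 0 20 0" --pt "167 24.5 0 0 20 0" --pt "167 24.5 0 0 20 0" --claw 45

```text
time_s: 17.82
tool_pos: [0.5903, -0.1864, 0.1783]
tool_rot: [-90.1, -0.0, -113.8]
force: [0.0, 1.0, 0.1]
grip_width: 0.0447
```

```bash
python3 - <<'E'
from meas import *
p,d=save('wrist','w15.png'); save('scene','s15.png');save('top','t15.png')
o=env.get_obs(); print(o['time_s'],o['tool_pos'],o['tool_rot'],o['force'],o['grip_width'])
a=cv2.imread('pics/s15.png')[260:420,150:310];b=cv2.imread('pics/w15.png')
cv2.imwrite('pics/c15.png',cv2.hconcat([cv2.resize(a,(400,400),interpolation=cv2.INTER_CUBIC),cv2.resize(b,(400,400))]))
E
```

```text
17.9667 [ 0.59202793 -0.18427509  0.179738  ] [-8.99798667e+01  6.98597989e-02 -1.13549731e+02] [ 1.43601106 -0.06745428 -0.29791377] 0.04457315393842796
```

View pics/c15.png

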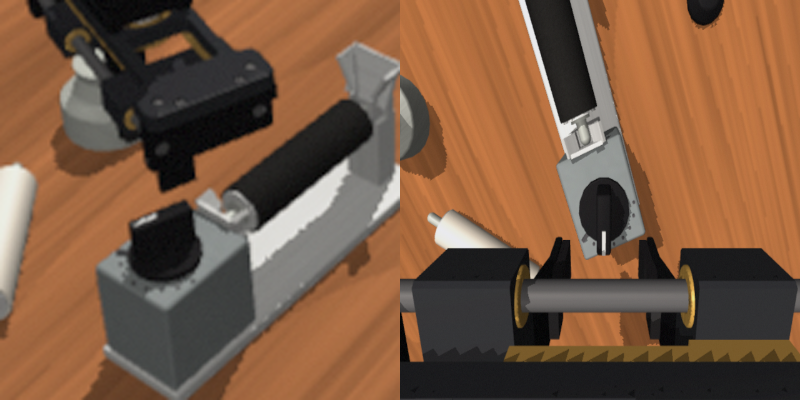

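Request:
move_arm --pt "0 25 0 0 0 0" --pt "0 50 0 0 0 0" --pt "0 66 0 0 0 0" --pt "0 73 0 0 0 0" --pt "0 73 0 0 0 0"

```text
time_s: 18.38
tool_pos: [0.5908, -0.1845, 0.1052]
tool_rot: [-90.1, 0.0, -113.6]
force: [0.1, 0.4, 0.1]
grip_width: 0.0452
```

Request:
move_arm --pt "0 0 0 0 0 0" --pt "0 0 0 0 0 0" --pt "0 0 0 0 0 0" --pt "0 0 0 0 0 0" --pt "0 0 0 0 0 0" --pt "0 0 0 0 0 0" --pt "0 0 0 0 0 0" --pt "0 0 0 0 0 0" --claw 5 --newtons 25

```text
time_s: 19.05
tool_pos: [0.59, -0.1858, 0.1069]
tool_rot: [-90.2, 0.1, -113.7]
force: [-5.2, 2.5, 4.8]
grip_width: 0.0116
```

```bash
python3 - <<'E'
from meas import *
o=env.get_obs(); print(o['time_s'],o['tool_pos'],o['tool_rot'],o['force'],o['wrist_torque'],o['grip_width'])
E
```

```text
19.05 [ 0.58995022 -0.18584353  0.10693283] [-9.01696242e+01  5.07577188e-02 -1.13721869e+02] [-5.20210296  2.54544671  4.751503  ] [0.36328604 1.05225415 0.03475964] 0.011612102361916846
```

Request:
move_arm --pt "0 0 -1 0 0 0" --pt "0 0 -1 0 5 0" --pt "0 0 -1 0 10 0" --pt "0 0 -1 0 15 0" --pt "0 0 -1 0 20 0" --pt "0 0 -1 0 25 0" --pt "0 0 -1 0 30 0" --pt "0 0 -1 0 34 0" --pt "0 0 -1 0 38 0" --pt "0 0 -1 0 40 0" --pt "0 0 -1 0 41 0" --pt "0 0 -1 0 41 0" --pt "0 0 -1 0 41 0"

```text
time_s: 20.13
tool_pos: [0.5901, -0.186, 0.1069]
tool_rot: [-90.0, 0.0, -154.6]
force: [-3.8, 0.9, 5.7]
grip_width: 0.0119
```

```bash
python3 - <<'E'
from meas import *
p,d=save('scene','s16.png');save('wrist','w16.png')
o=env.get_obs(); print(o['time_s'],o['tool_pos'],o['tool_rot'],o['force'],o['wrist_torque'],o['grip_width'])
a=cv2.imread('pics/s16.png')[260:420,150:310];b=cv2.imread('pics/w16.png')
cv2.imwrite('pics/c16.png',cv2.hconcat([cv2.resize(a,(400,400),interpolation=cv2.INTER_CUBIC),cv2.resize(b,(400,400))]))
E
```

```text
20.2333 [ 0.59002424 -0.18600437  0.1069103 ] [-9.00268248e+01  4.17415521e-03 -1.54638175e+02] [-4.93366302  0.76490625  5.73412095] [0.23513267 0.97062235 0.21861976] 0.011879998396397513
```

View pics/c16.png

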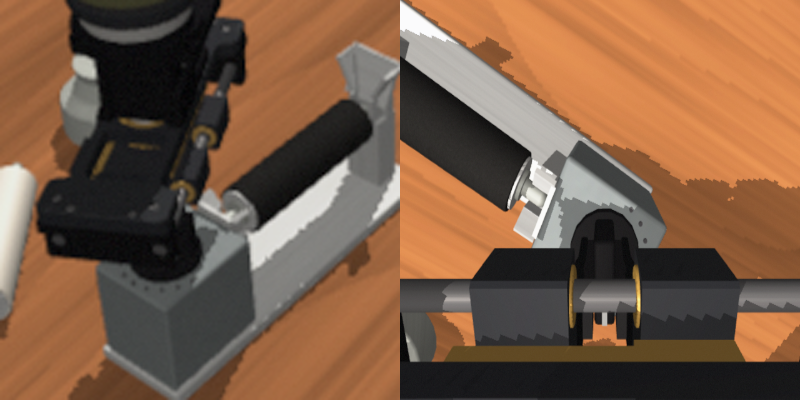

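Request:
move_arm --pt "0 0 0 0 1 0" --pt "0 0 0 0 2 0" --pt "0 0 0 0 3 0" --pt "0 0 0 0 3 0" --pt "0 0 0 0 3 0"

```text
time_s: 20.65
tool_pos: [0.5902, -0.1859, 0.1069]
tool_rot: [-90.0, 0.0, -157.6]
force: [-3.1, 1.6, 5.3]
grip_width: 0.0121
```

```bash
python3 - <<'E'
from meas import *
o=env.get_obs(); print(o['time_s'],o['tool_pos'],o['tool_rot'],o['force'],o['wrist_torque'],o['grip_width'])
E
```

```text
20.65 [ 0.59018035 -0.18591154  0.10690201] [-9.00127774e+01  5.88194991e-03 -1.57592521e+02] [-3.05266131  1.62645289  5.32967345] [0.26088464 0.95714568 0.51202807] 0.01212360723590641
```

Request:
move_arm --pt "0 0 0 0 -4 0" --pt "0 0 0 0 -9 0" --pt "0 0 0 0 -14 0" --pt "0 0 0 0 -19 0" --pt "0 0 0 0 -24 0" --pt "0 0 0 0 -29 0" --pt "0 0 0 0 -34 0" --pt "0 0 0 0 -39 0" --pt "0 0 0 0 -44 0" --pt "0 0 0 0 -49 0" --pt "0 0 0 0 -54 0" --pt "0 0 0 0 -58 0" --pt "0 0 0 0 -61 0" --pt "0 0 0 0 -63 0" --pt "0 0 0 0 -63.7 0" --pt "0 0 0 0 -63.7 0" --pt "0 0 0 0 -63.7 0"

```text
time_s: 22.07
tool_pos: [0.5898, -0.1856, 0.1069]
tool_rot: [-90.0, 0.1, -94.0]
force: [-4.5, 1.8, 6.4]
grip_width: 0.0114
```

```bash
python3 - <<'E'
from meas import *
p,d=save('scene','s17.png');save('wrist','w17.png')
o=env.get_obs(); print(o['time_s'],o['tool_pos'],o['tool_rot'],o['force'],o['wrist_torque'],o['grip_width'])
a=cv2.imread('pics/s17.png')[260:420,150:310];b=cv2.imread('pics/w17.png')
cv2.imwrite('pics/c17.png',cv2.hconcat([cv2.resize(a,(400,400),interpolation=cv2.INTER_CUBIC),cv2.resize(b,(400,400))]))
E
```

```text
22.1667 [ 0.58981801 -0.1856299   0.10688206] [-9.00338069e+01  7.64983190e-02 -9.39939133e+01] [-5.05474941  2.11325158  6.70168037] [0.35996809 1.12982556 0.02662862] 0.012021823487083286
```

View pics/c17.png

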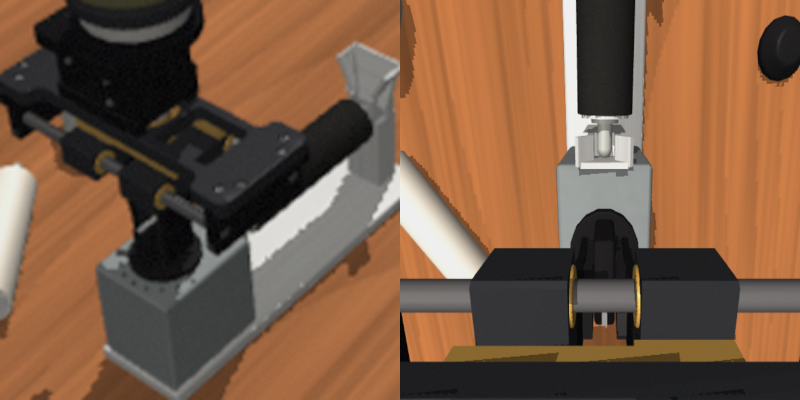

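Now release and lift clear.

Request:
move_arm --pt "0 0 0 0 0 0" --pt "0 0 0 0 0 0" --pt "0 0 0 0 0 0" --pt "0 0 0 0 0 0" --pt "0 0 0 0 0 0" --pt "0 0 0 0 0 0" --pt "0 0 0 0 0 0" --pt "0 -10 0 0 0 0" --pt "0 -40 0 0 0 0" --pt "0 -80 0 0 0 0" --pt "0 -110 0 0 0 0" --pt "0 -120 0 0 0 0" --pt "0 -120 0 0 0 0" --pt "0 -120 0 0 0 0" --claw 45

```text
time_s: 23.33
tool_pos: [0.5903, -0.186, 0.2268]
tool_rot: [-89.9, 0.0, -94.0]
force: [0.6, 0.1, -0.6]
grip_width: 0.0447
```

```bash
python3 - <<'E'
from meas import *
p,d=save('scene','s18.png');ci=camera_info('wrist');p,d=save('wrist','w18.png')
o=env.get_obs(); print(o['time_s'],o['tool_pos'],o['tool_rot'],o['force'],o['grip_width'])
a=cv2.imread('pics/s18.png')[240:420,150:330];b=cv2.imread('pics/w18.png')[0:320,200:520]
cv2.imwrite('pics/c18.png',cv2.hconcat([cv2.resize(a,(400,400),interpolation=cv2.INTER_CUBIC),cv2.resize(b,(400,400),interpolation=cv2.INTER_CUBIC)]))
P=np.zeros(0)
vv,uu=np.mgrid[0:300,200:480]; z=d[0:300,200:480]
P=np.stack([(uu-ci['cx'])/ci['fx']*z,(vv-ci['cy'])/ci['fy']*z,z],-1).reshape(-1,3); P=(P-ci['t'])@ci['R']
L=RS.inv().apply(P-O)*1000
g=L[(L[:,2]>115)&(L[:,2]<127)&(L[:,1]<-95)&(abs(L[:,0])<35)]; print(len(g),cv2.minAreaRect(g[:,:2].astype(np.float32)))
g=L[(L[:,2]>60)&(abs(L[:,0])<30)]
for y in range(-85,95,6):
    r=g[abs(g[:,1]-y)<1.5]
    if len(r): print(y,r[:,2].max().round(1),r[:,0].min().round(1),r[:,0].max().round(1))
E
```

```text
23.4333 [ 0.589314   -0.18551326  0.22471983] [-9.01439479e+01  3.66666565e-02 -9.40075600e+01] [-0.81408254 -0.39888991 -0.46434543] 0.04527138814930684
1219 ((-0.6228671073913574, -127.13141632080078), (11.795614242553711, 39.45323944091797), 0.010054164566099644)
-85 88.6 -29.9 29.5
-79 93.6 -18.6 17.6
-73 93.5 -18.5 17.4
-67 81.2 -14.9 13.8
-61 91.3 -14.8 15.4
-55 93.8 -17.6 17.3
-49 93.9 -17.4 17.9
-43 93.9 -17.2 17.8
-37 94.2 -17.1 17.7
-31 94.2 -17.0 17.6
-25 94.0 -16.8 18.3
-19 94.0 -16.7 18.2
-13 94.8 -16.5 18.1
-7 94.1 -17.2 17.9
-1 94.3 -17.1 18.6
5 94.4 -16.9 18.5
11 94.5 -16.8 18.4
17 91.5 -16.7 18.3
```

View pics/c18.png

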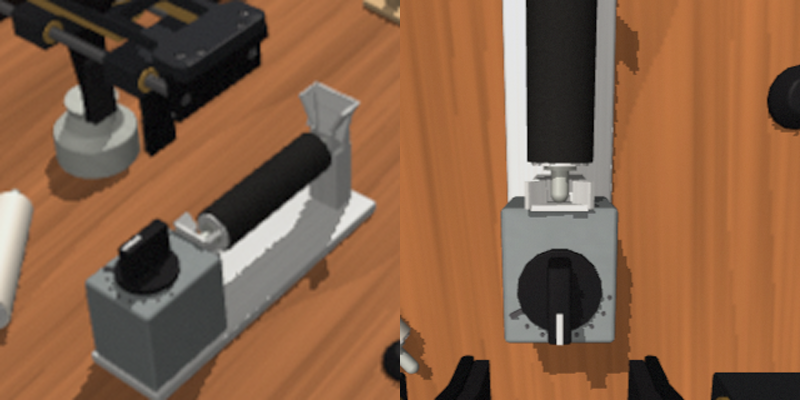

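```bash
python3 - <<'E'
from h import *
print(job.sign_off()); print(env.get_obs()['time_s'])
E
```

```text
the job is handed in; nothing more can be done
None
the job is handed in; nothing more can be done
```

The job is handed in at about 23 s of the 61 s. The roller is seated in the stand and the dial sits three clicks back from its stop. I got no verdict, so this rests on my own measurements.

- **Roller laid in and pressed home:** I took the smaller black roller from the rest and laid it with the sprung pin in the open cup and the fixed pin on the slope. It leaned at about 10° when I let go. Pressing the high end dropped the fixed pin under the lip; the force I read during pressing stayed small (about 2 N).
- **Roller check:** The barrel lies level, with its top at about 94 mm. Its dial-side end is at stand y ≈ -60 mm and its axis is within 1–2 mm of centre, which matches home. I could not see the fixed pin's ball under the lip, and I did not measure the plunger depth directly.
- **Dial:** I turned it clockwise until the wrist moment rose to 0.5 N m. The gripper had then gone about 4° past where the stop should be, so it was against the stop. I backed it off about 60° and let go. The bar now measures 0.0° off stand -y, which is 1.40 rad.
- **Bystanders and arm:** None of my moves came near the mug, the weight or the cap. The weight and the cap look unmoved in the last picture; the mug was outside the part I viewed. The arm is clear of everything.
- **One failure on the way:** The first grasp missed because I lifted before the fingers had closed. The roller had not moved, and the second grasp held.

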